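# Clear the ribbed grill plate and scrape it down

### The job

Clear the grill plate: put the pepper mill that stands on it upright in the back bay of the caddy first, then its spice jar upright in the bay in front of it. Then scrape the plate with the grill scraper, left half first and then the right half: fins down in the grooves, in each half a steady stroke from close to the back wall to the grease trough at the front, keeping its sprung handle pressed about half way down all along and never right down to its stop. Finally stand the scraper in the steel tray and let go; do not knock anything over, and leave the other things on the board where they are.

Things in the scene. Friction and masses are not known exactly. Their poses are not given: they have to be found in the camera images.
- plate: Black cast-iron ribbed grill plate, fixed, 250 (x, along the ribs, to the back) x 176 (y, left) plus 30 mm loop lugs fore and aft. Origin: centre of its footprint on the wooden board over the range (board top z = 45 mm). 7 ribs 8 wide, 8 high at y = 0, +-20, +-40, +-60; 8 grooves 12 wide between, floor 24 above the board. Back wall: inner face x = 113, top 46 high. Other rims 36 high.
- left_half (a point): Centre of the plate's left half at groove floor level (x 0, y +40, z 24 mm in the plate's frame; same axes). With the scraper centred on this line its 4 fins lie in the 4 left grooves. A stroke takes the scraper's origin along -x from about x = +80 (at least +64) to about -70 (at least -53). At x = -88 the ribs end and the grease trough, 9 mm lower, begins.
- right_half (a point): The same for the right half: x 0, y -40, z 24 mm in the plate's frame, same axes, same stroke.
- scraper: Grill scraper standing on its fins: steel sole plate 48 (x) x 72 (y) x 8 on 4 fins, each 44 long (x), 6 wide, 14 high, at y = +-10, +-30; sprung bar handle above. Origin: centre of the sole at the fins' lower edge, z up, x = direction of the stroke (symmetrical: either way round). 0.3 kg. Fins in the grooves: origin at the groove floor; fins on top of the ribs: 8 mm higher.
- grip (a point): Centre of the scraper's bar handle, 64 mm above the fins' lower edge when not pressed. The bar is 96 long (along the scraper's y), 24 thick (x) and 28 high, its underside 28 mm above the sole plate. Grasp it from above, closing along the scraper's x.
- handle (a joint): How far the scraper's handle is pressed down towards its sole, in m: 0 = up (free), 0.014 = at its lower stop; half way is 0.007. The spring needs about 2.5 N to start and 0.8 N more for each mm (8 N half way). It is 0 whenever the scraper stands or hangs freely.
- mill: Turned dark wooden pepper mill, 170 tall, foot 58 in diameter, head 48 in diameter from 123 to 159 mm up, with a 12 mm steel nut on top. Origin: centre of its foot. It starts upright on the plate's ribs. Its head does not turn. 0.18 kg.
- jar: Glass spice jar with a red cap, 106 tall, 42 in diameter, cap 45 in diameter from 85 mm up. Origin: centre of its foot. It starts upright on the plate's ribs, in the other half than the mill. 0.11 kg.
- caddy: Grey open caddy, fixed, 170 (x) x 90 (y) x 45 high, walls and floor 4 thick, with one cross wall that makes two bays, one behind the other along its x axis. Origin: centre of its underside, x away from the robot. It stands to the left or to the right of the plate.
- back_bay (a point): Floor centre of the caddy's back bay (farther from the robot), 4 mm above the board, 40.5 mm from the caddy's centre; the bay is 79 (x) x 82 (y) mm inside. The caddy's axes.
- front_bay (a point): Floor centre of the caddy's front bay (nearer to the robot), same size; the caddy's axes.
- tray_floor (a point): Centre of the inner floor, 3 mm above the board, of an open steel tray, fixed, 120 (x) x 130 (y) x 35 high outside, walls 3 thick, with a rolled rim. It stands on the other side of the plate than the caddy. The tray's axes.
- timer: Red kitchen timer with a white dial, 66 x 66 x 52; stands at the front left or right, where the scraper is not. Leave it alone. Origin: centre of its underside.
- garlic: Garlic bulb, 53 across, front right of the middle. Leave it alone. Origin: centre of its underside.
- lemon: Lemon, 72 x 57 x 58, front left of the middle. Leave it alone. Origin: centre of its underside.

How it is judged:
By the outcome, as a careful person would: the job done as asked, in the order asked, and still so for the second after the job is handed in, with the robot touching nothing.
It also fails if it takes over 72 s, if anything falls off the work surface, if the arm or the gripper's body presses on something with over 40 N, if the wrist force passes 120 N, or if a joint passes its speed limit or range.

### The arm

A 7-joint arm with a two-finger parallel gripper is mounted at the origin on a cart in front of the work surface, level with it; the furniture and walls round the work are solid. World frame = base frame: x ahead of the robot, y to its left, z up, the work surface at z = 0. Lengths are in m, angles in rad, forces in N, time in s.
With the tool pointing down it reaches from about 0.425 to 0.925 m from the base axis. Payload 6.8 kg.
Tool frame: the origin (TCP) lies at the very end of the fingers, on their centre line; the grasp point (between the pads) lies 19 mm behind it; z points along the fingers, y is the line along which they close (so a half turn about z gives the same grasp; the last joint's range is limited). The gripper opens to 85 mm and grips with 20 to 120 N. Pads are 22 mm wide; open, the fingers measure 114 mm over their backs; the gripper's body (76 mm by 85 mm) begins 54 mm behind the grasp point. The pads swing forward as they close: fully open they stand 13 mm farther back than shut.
Start: joints at [1.106, 0.477, 0.022, 1.555, -0.011, 1.109, -0.083], TCP at [0.236, -0.633, 0.231] pointing down, gripper open.
Joint ranges: [-2.96, 2.96], [-0.34, 2.1], [-1.41, 1.46], [0.24, 2.44], [-1.37, 4.51], [0.17, 1.92], [-2.96, 2.96]. Speed limits (rad/s): [2.39, 2.39, 3.14, 3.14, 3.14, 3.14, 3.14].

### API

Orientations are given as a rotation vector (axis times angle).
In Python, from bench import get_obs, grab_frame, hand_in gives the robot as it stands.
- The arm moves only by the tool drive_tool, never from a script. Its argument "rows" is a list of rows, each an object with "offset": the shift along the tool's x, y, z as a fraction of full scale, a list of three; "rotation": the turn, a rotation vector about the tool's x, y, z as a fraction of full scale, a list of three; "claw": the opening, from 0 (shut) to 1 (fully open). In form: [{"offset": [tx, ty, tz], "rotation": [wx, wy, wz], "claw": claw}, ...]. A call has 1 to 20 rows; each row is the pose to reach, as a shift and turn from the pose commanded when the call began, along the tool's axes at that moment; what a row does not reach only later rows make up. Full scale, the value 1, is 0.15 m for a shift and 2 rad for a turn. A row lasts 1/12 s, in which the tool goes at most 41.7 mm and 7.16 degrees, less where a joint would pass 70% of its speed; a pose out of reach is approached as far as the arm can. A call with a number of a shift or a turn outside -1 to 1 is refused whole. A call with a gripper value outside its range is refused whole. The fingers move at their own pace and stop on an object; "force" is the grip in N (left out, the last holds). Time passes only in rows, so rows that repeat a pose let the fingers close. It gives the time, the measured TCP pose, the force, the opening and the grip force at its end, in the units of the state.
- get_obs(): the state, without advancing time (a new reading comes with each control period).
- grab_frame(name): name is "scene" or "top" or "wrist"; returns a dict with "frame" (420x560x3 uint8, red, green, blue), "z_map" (420x560 float32, m along the optical axis (not along the pixel's ray), 0 where there is no reading), "vfov" (degrees; the focal length in pixels is half the picture's height over the tangent of half this angle, whatever the lens; pixels are square), "cx", "cy" (the principal point, pixels), "R" (3x3) and "t" (3): a world point X has camera coordinates R X + t. Camera axes: x right, y down, z forward; pixel columns grow to the right and rows downward; lengths in m; the calibration is good to about 2 mm. A picture is of the moment at which its call begins.
- hand_in(): hands the job in; it is judged then, once.
The state is a dict: "clock": time; "joints": joint angles; "qvel": joint speeds; "tau": joint torques, N m; "tcp_pos": TCP position; "orientation": TCP orientation; "contact_force": force on the tool from outside, world axes, zero at the start; "moment": the same for the moment, N m; "grip_width": finger opening in m; "gripper_force": force on a finger pad.
Only numpy, scipy, OpenCV 4.12 (cv2) and the standard library are available. Lean on these libraries where they do the work, as an engineer would, in place of code of your own. Each camera call takes 0.05 s, during which the arm holds its last target. There are 200 camera calls.

## Working session

There is one attempt and no reset: what is moved stays moved. The work goes in short steps, Python scripts to look and compute and a tool call to move; the robot and the scene stay as the last step left them, time stands still between calls to the robot, and variables do not carry over. Pictures are saved under pics/ and viewed, at most 10 in all, crops included, and the job is handed in when it is done.

Besides the shell and the picture viewer there is one more tool, called after "Request:" by a JSON object that holds its "method" and its "body", one argument or row to a line. drive_tool: Moves the arm, as the interface text tells. Its arguments: {"type":"object","properties":{"rows":{"type":"array","items":{"type":"object","properties":{"offset":{"type":"array","items":{"type":"number"}},"rotation":{"type":"array","items":{"type":"number"}},"claw":{"type":"number"}}}},"force":{"type":"number"}},"required":["rows"]}

```bash
mkdir -p pics; ls; cat > h.py <<'E'
import numpy as np, cv2
from bench import get_obs, grab_frame, hand_in
def save(n,fn):
    f=grab_frame(n); cv2.imwrite('pics/'+fn+'.png',f['frame'][:,:,::-1]); np.savez('pics/'+fn+'.npz',**f); return f
def load(fn): return dict(np.load('pics/'+fn+'.npz'))
def cloud(f):
    z=f['z_map']; h,w=z.shape; F=h/2/np.tan(np.radians(float(f['vfov']))/2)
    v,u=np.mgrid[:h,:w]; P=np.stack([(u-f['cx'])/F*z,(v-f['cy'])/F*z,z],-1)
    W=(P-f['t'])@f['R']; W[z==0]=np.nan; return W
def ray(f,u,v,h):
    F=f['frame'].shape[0]/2/np.tan(np.radians(float(f['vfov']))/2)
    d=np.array([(u-f['cx'])/F,(v-f['cy'])/F,1])@f['R']; c=-f['t']@f['R']
    return c+d*(h-c[2])/d[2]
E
python3 - <<'E'
from h import *
for n in('top','scene'):
    f=save(n,n+'0'); print(n,f['vfov'],f['cx'],f['cy'],(-f['t']@f['R']).round(3),f['R'].round(3).tolist())
print(get_obs())
E
```

```text
pics
top 48.32050116727259 282.51444228089116 204.91641985029986 [ 0.243 -0.027  1.239] [[-0.053, -0.999, 0.001], [-0.974, 0.052, -0.221], [0.22, -0.013, -0.975]]
scene 47.71530885535681 278.7079862406343 212.75971702641172 [-0.004  0.576  0.814] [[-0.777, -0.63, 0.011], [-0.417, 0.5, -0.759], [0.473, -0.594, -0.651]]
{'clock': 0.1, 'joints': array([ 1.10585754,  0.47774044,  0.02233074,  1.55635867, -0.01149197,
        1.10929655, -0.08308875]), 'qvel': array([-0.0015402 ,  0.00021907,  0.00010721, -0.00316579, -0.00259864,
       -0.0001315 ,  0.00133032]), 'tau': array([ 4.51326807e-03, -5.97756100e+01,  1.61372043e+00, -2.81953025e+01,
        1.28511968e-02,  5.02265728e-03,  2.94659742e-05]), 'tcp_pos': array([ 0.23559258, -0.63197628,  0.23040472]), 'orientation': array([-3.09011255e+00, -5.57334195e-01,  6.57603559e-04]), 'contact_force': array([-0.61026334,  0.14228411, -0.10312949]), 'moment': array([-0.05036293, -0.02189707,  0.01561778]), 'gripper_force': 0.0, 'grip_width': 0.08508452224529249}
```

View pics/top0.png

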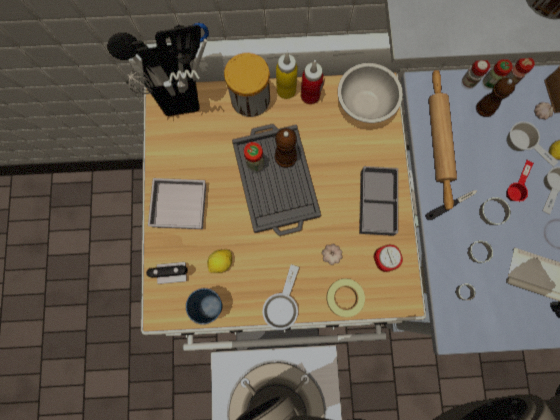

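View pics/scene0.png

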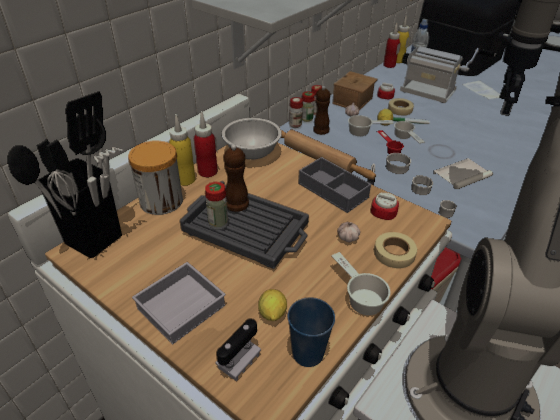

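The top view shows the plate at (276,178), turned slightly, with the mill's head at (286,135) and the jar's cap at (254,152). The caddy is on the right at (379,202) and the tray on the left at (178,204). The scraper is front left at (168,271), with a blue cup beside it at (204,306). The timer is at (388,258). The scene view shows the same layout.

```bash
cat > m.py <<'E'
from h import *
f=load('top0'); W=cloud(f); hsv=cv2.cvtColor(f['frame'],cv2.COLOR_RGB2HSV); H,S,V=cv2.split(hsv)
def box(u0,u1,v0,v1,zl,zh,extra=None):
    m=np.zeros(V.shape,bool); m[v0:v1,u0:u1]=1
    m&=(W[...,2]>zl)&(W[...,2]<zh)
    if extra is not None: m&=extra
    return W[m]
def rect(n,p):
    r=cv2.minAreaRect((p[:,:2]*1000).astype(np.float32)); print(n,len(p),'c',np.round(r[0],1),'size',np.round(r[1],1),'ang',round(r[2],2),'z',np.percentile(p[:,2]*1000,[5,50,95]).round(1))
print('board',np.nanmedian(W[230:245,180:200,2]))
rect('plate rim',box(225,330,120,240,.0765,.086,V<110))
rect('back wall',box(225,330,120,240,.087,.095,V<110))
rect('tray',box(140,215,170,240,.07,.09))
rect('caddy',box(350,405,155,245,.08,.098))
p=box(140,195,255,290,.085,.16); rect('handle',p)
rect('scraper low',box(140,195,255,290,.06,.07))
for n,b in dict(millhead=(270,300,120,160,.165,.27),nut=(270,300,120,160,.232,.27),cap=(240,268,138,165,.155,.2),lemon=(200,236,245,278,.06,.12),timer=(370,406,240,275,.08,.12),cup=(180,225,285,325,.08,.25),garlic=(318,345,240,268,.06,.1)).items(): rect(n,box(*b))
for b in ((225,275,50,120),(275,325,50,110),(335,405,60,125)): rect('back things',box(*b,.06,.4))
E
python3 m.py
```

```text
board 0.04597032763974186
plate rim 1894 c [578.1 -28.7] size [294.2 175.8] ang 10.91 z [76.9 80.2 84.5]
back wall 282 c [582.3 -26.1] size [245.1 173.3] ang 10.21 z [87.7 91.3 94.5]
tray 536 c [526.1 226. ] size [136.5 126.5] ang 84.68 z [72.6 82.  86.1]
caddy 504 c [ 506.5 -288. ] size [ 91.  171.6] ang 82.99 z [81.5 88.9 93.7]
handle 414 c [351.1 242.5] size [24.1 93.9] ang 2.18 z [110.5 122.9 127.1]
scraper low 222 c [351.2 242.8] size [48.3 71.9] ang 1.96 z [63.6 67.3 69.8]
millhead 426 c [630.2 -56. ] size [48.7 44.9] ang 84.67 z [192.9 229.3 240.9]
nut 168 c [631.3 -56.1] size [34.5 35.5] ang 78.76 z [232.4 235.6 247.3]
cap 321 c [616.7  21.9] size [42.8 43.9] ang 82.73 z [164.1 183.9 187.7]
lemon 495 c [372.4 121.4] size [59.3 56.8] ang 87.8 z [ 79.   93.8 103.6]
timer 355 c [ 360.5 -299.8] size [52.4 50. ] ang 85.39 z [82.9 87.4 97.1]
cup 563 c [264.3 149.1] size [80.1 77.5] ang 86.69 z [ 87.3 134.4 160.5]
garlic 326 c [ 376.8 -158.8] size [49.9 50.1] ang 60.89 z [70.7 81.3 90.3]
back things 2703 c [833.5  27.7] size [132.3 146.5] ang 87.34 z [ 78.9 189.2 194.8]
back things 2133 c [ 844.7 -107.4] size [134.5 110.5] ang 86.98 z [ 73.3 142.7 203.4]
back things 2282 c [ 800.7 -294.2] size [184.4 195.1] ang 88.26 z [ 62.1  89.4 117.4]
```

```bash
cat > go.py <<'E'
import sys; from h import *
from scipy.spatial.transform import Rotation as Ro
# go.py x y z yaw(deg) [mm]: offset/rotation (fractions) from the measured pose to a tool-down target
def go(x,y,z,yaw,o=None):
    o=o or get_obs(); R=Ro.from_rotvec(o['orientation']); t=np.radians(yaw)
    T=Ro.from_matrix(np.array([[np.cos(t),np.sin(t),0],[np.sin(t),-np.cos(t),0],[0,0,-1]]).T.T)
    d=R.inv().apply(np.array([x,y,z])/1000-o['tcp_pos'])/.15; r=(R.inv()*T).as_rotvec()/2
    X=R.as_matrix()[:,0]
    print('t',round(o['clock'],2),'tcp',(o['tcp_pos']*1000).round(1),'yaw',np.degrees(np.arctan2(X[1],X[0])).round(2),'F',o['contact_force'].round(1),'w',round(o['grip_width']*1000,1),'gf',round(o['gripper_force'],1))
    print('offset',d.round(4),'rot',r.round(4),'q',o['joints'].round(2))
if __name__=='__main__': go(*map(float,sys.argv[1:5]))
E
python3 go.py 630 -56 300 100
python3 - <<'E'
exec(open('m.py').read().split("print('board'")[0])
# plate: side rims by line fit of outline
r=np.radians(10.9); c=np.array([578.1,-28.7])
p=W[110:245,220:335].reshape(-1,3)*1000; p=p[~np.isnan(p[:,0])]; v=V[110:245,220:335].reshape(-1)
for ang in (9.5,10,10.5,11,11.5):
    r=np.radians(ang); ex=np.array([np.cos(r),np.sin(r)]); ey=np.array([-ex[1],ex[0]])
    q=(p[:,:2]-c)@np.c_[ex,ey]; z=p[:,2]
    s=(z>77)&(z<86)
    out=[]
    L=[];Rr=[];xs=np.arange(-100,40,8)
    for x0 in xs:
        k=s&(abs(q[:,0]-x0)<4); L.append(q[k,1].max()); Rr.append(q[k,1].min())
    L=np.array(L);Rr=np.array(Rr); ok=slice(None)
    print(ang,'slopeL',np.degrees(np.polyfit(xs,L,1)[0]).round(2),'slopeR',np.degrees(np.polyfit(xs,Rr,1)[0]).round(2),np.median(L).round(1),np.median(Rr).round(1))
r=np.radians(10.5); ex=np.array([np.cos(r),np.sin(r)]); ey=np.array([-ex[1],ex[0]]); q=(p[:,:2]-c)@np.c_[ex,ey]
k=(z>86)&(z<95)&(q[:,0]>90); print('wall',len(q[k]),np.percentile(q[k],[2,50,98],axis=0).round(1))
k=(z>76)&(z<86)&(abs(q[:,1])>35)&(abs(q[:,1])<75)&(q[:,0]<0); print('front rim',np.percentile(q[k][:,0],[1,50]).round(1))
E
```

```text
t 0.1 tcp [ 235.6 -632.   230.4] yaw 20.45 F [-0.6  0.1 -0.1] w 85.1 gf 0.0
offset [ 3.8051 -2.6801 -0.46  ] rot [-7.000e-04 -5.000e-04 -6.942e-01] q [ 1.11  0.48  0.02  1.56 -0.01  1.11 -0.08]
9.5 slopeL 1.45 slopeR 1.42 86.5 -88.0
10 slopeL 0.99 slopeR 0.93 86.8 -87.9
10.5 slopeL 0.32 slopeR 0.34 87.0 -87.6
11 slopeL 0.03 slopeR -0.06 87.4 -87.3
11.5 slopeL -0.49 slopeR -0.56 87.7 -86.8
wall 255 [[114.4 -83.4]
 [120.5  13.7]
 [127.3  84.7]]
front rim [-122.9  -64.8]
```

Request:
{"method": "drive_tool", "body": {
  "rows": [
    {"offset": [0.1,-0.1,-0.45],"rotation": [0,0,-0.06],"claw": 1},
    {"offset": [0.95,-0.67,-0.47],"rotation": [0,0,-0.695],"claw": 1},
    {"offset": [0.95,-0.67,-0.47],"rotation": [0,0,-0.695],"claw": 1},
    {"offset": [0.95,-0.67,-0.47],"rotation": [0,0,-0.695],"claw": 1},
    {"offset": [0.95,-0.67,-0.47],"rotation": [0,0,-0.695],"claw": 1},
    {"offset": [0.95,-0.67,-0.47],"rotation": [0,0,-0.695],"claw": 1},
    {"offset": [0.95,-0.67,-0.47],"rotation": [0,0,-0.695],"claw": 1},
    {"offset": [0.95,-0.67,-0.47],"rotation": [0,0,-0.695],"claw": 1},
    {"offset": [0.95,-0.67,-0.47],"rotation": [0,0,-0.695],"claw": 1},
    {"offset": [0.95,-0.67,-0.47],"rotation": [0,0,-0.695],"claw": 1},
    {"offset": [0.95,-0.67,-0.47],"rotation": [0,0,-0.695],"claw": 1},
    {"offset": [0.95,-0.67,-0.47],"rotation": [0,0,-0.695],"claw": 1},
    {"offset": [0.95,-0.67,-0.47],"rotation": [0,0,-0.695],"claw": 1},
    {"offset": [0.95,-0.67,-0.47],"rotation": [0,0,-0.695],"claw": 1}
  ]
}}

```text
clock: 1.27
tcp_pos: [0.334, -0.4885, 0.3016]
orientation: [-2.022, -2.404, -0.0]
contact_force: [-0.2, -0.4, -0.3]
grip_width: 0.0858
gripper_force: 0.0
```

Request:
{"method": "drive_tool", "body": {
  "rows": [
    {"offset": [0.83,0.815,0],"rotation": [0,0,0],"claw": 1},
    {"offset": [0.83,0.815,0],"rotation": [0,0,0],"claw": 1},
    {"offset": [0.83,0.815,0],"rotation": [0,0,0],"claw": 1},
    {"offset": [0.83,0.815,0],"rotation": [0,0,0],"claw": 1},
    {"offset": [0.83,0.815,0],"rotation": [0,0,0],"claw": 1}
  ]
}}

```text
clock: 1.68
tcp_pos: [0.4376, -0.3369, 0.3023]
orientation: [2.008, 2.415, 0.006]
contact_force: [-0.2, 0.8, 0.1]
grip_width: 0.0854
gripper_force: 0.0
```

Request:
{"method": "drive_tool", "body": {
  "rows": [
    {"offset": [0.83,0.815,0],"rotation": [0,0,0],"claw": 1},
    {"offset": [0.83,0.815,0],"rotation": [0,0,0],"claw": 1},
    {"offset": [0.83,0.815,0],"rotation": [0,0,0],"claw": 1},
    {"offset": [0.83,0.815,0],"rotation": [0,0,0],"claw": 1},
    {"offset": [0.83,0.815,0],"rotation": [0,0,0],"claw": 1}
  ]
}}

```text
clock: 2.1
tcp_pos: [0.5351, -0.1923, 0.3023]
orientation: [-2.008, -2.416, -0.007]
contact_force: [1.4, 0.2, 0.3]
grip_width: 0.0851
gripper_force: 0.0
```

Request:
{"method": "drive_tool", "body": {
  "rows": [
    {"offset": [0.83,0.815,0],"rotation": [0,0,0],"claw": 1},
    {"offset": [0.83,0.815,0],"rotation": [0,0,0],"claw": 1},
    {"offset": [0.83,0.815,0],"rotation": [0,0,0],"claw": 1},
    {"offset": [0.83,0.815,0],"rotation": [0,0,0],"claw": 1},
    {"offset": [0.83,0.815,0],"rotation": [0,0,0],"claw": 1},
    {"offset": [0.83,0.815,0],"rotation": [0,0,0],"claw": 1},
    {"offset": [0.83,0.815,0],"rotation": [0,0,0],"claw": 1}
  ]
}}

```text
clock: 2.68
tcp_pos: [0.6298, -0.0565, 0.3013]
orientation: [-2.018, -2.407, 0.001]
contact_force: [-0.3, -0.1, -0.5]
grip_width: 0.0854
gripper_force: 0.0
```

```bash
python3 go.py 630 -56 199 100; python3 - <<'E'
from h import *
f=save('wrist','w0'); W=cloud(f); print((-f['t']@f['R']).round(3))
p=W.reshape(-1,3)*1000; p=p[~np.isnan(p[:,0])]
def rect(n,p):
    r=cv2.minAreaRect(p[:,:2].astype(np.float32)); print(n,len(p),np.round(r[0],1),np.round(r[1],1),round(r[2],1),np.percentile(p[:,2],[5,95]).round(0))
near=lambda x,y,r:np.hypot(p[:,0]-x,p[:,1]-y)<r
for n,k in dict(mill=near(630,-56,32)&(p[:,2]>190)&(p[:,2]<255),nut=near(630,-56,32)&(p[:,2]>239)&(p[:,2]<255),cap=near(617,22,30)&(p[:,2]>165)&(p[:,2]<195)).items():
    if k.sum()>5: rect(n,p[k])
E
```

```text
t 2.68 tcp [629.8 -56.5 301.3] yaw 100.07 F [-0.3 -0.1 -0.5] w 85.4 gf 0.0
offset [0.0033 0.0023 0.6823] rot [-0.0004  0.0001  0.0006] q [ 0.37  0.4  -0.51  1.55  0.2   1.24 -0.  ]
[0.617 0.018 0.444]
mill 3916 [631.  -55.8] [49.2 47.8] 11.7 [200. 245.]
nut 279 [631.2 -56. ] [11.5 11. ] 34.0 [242. 248.]
cap 2850 [615.9  21.3] [44.1 44. ] 8.9 [182. 185.]
```

Request:
{"method": "drive_tool", "body": {
  "rows": [
    {"offset": [0.0,0.01,0.15],"rotation": [0,0,0],"claw": 1},
    {"offset": [0.0,0.01,0.32],"rotation": [0,0,0],"claw": 1},
    {"offset": [0.0,0.01,0.48],"rotation": [0,0,0],"claw": 1},
    {"offset": [0.0,0.01,0.6],"rotation": [0,0,0],"claw": 1},
    {"offset": [0.0,0.01,0.68],"rotation": [0,0,0],"claw": 1},
    {"offset": [0.0,0.01,0.68],"rotation": [0,0,0],"claw": 1},
    {"offset": [0.0,0.01,0.68],"rotation": [0,0,0],"claw": 0.3},
    {"offset": [0.0,0.01,0.68],"rotation": [0,0,0],"claw": 0.3},
    {"offset": [0.0,0.01,0.68],"rotation": [0,0,0],"claw": 0.3},
    {"offset": [0.0,0.01,0.68],"rotation": [0,0,0],"claw": 0.3},
    {"offset": [0.0,0.01,0.68],"rotation": [0,0,0],"claw": 0.3},
    {"offset": [0.0,0.01,0.68],"rotation": [0,0,0],"claw": 0.3}
  ],
  "force": 40
}}

```text
clock: 3.73
tcp_pos: [0.6325, -0.0564, 0.2017]
orientation: [2.016, 2.406, 0.003]
contact_force: [-0.2, -1.1, 5.8]
grip_width: 0.0472
gripper_force: 40.7
```

```bash
python3 go.py 630 -56 310 100;
```

```text
t 3.73 tcp [632.5 -56.4 201.7] yaw 100.07 F [-0.2 -1.1  5.8] w 47.2 gf 40.7
offset [ 0.0051 -0.0137 -0.7218] rot [0.0015 0.0005 0.0006] q [ 0.35  0.48 -0.49  1.66  0.26  1.06 -0.05]
```

Request:
{"method": "drive_tool", "body": {
  "rows": [
    {"offset": [0,0,-0.06],"rotation": [0,0,0],"claw": 0.3},
    {"offset": [0,0,-0.18],"rotation": [0,0,0],"claw": 0.3},
    {"offset": [0,0,-0.32],"rotation": [0,0,0],"claw": 0.3},
    {"offset": [-0.05,-0.03,-0.44],"rotation": [0,0,0],"claw": 0.3},
    {"offset": [-0.16,-0.09,-0.47],"rotation": [0,0,0],"claw": 0.3},
    {"offset": [-0.3,-0.17,-0.47],"rotation": [0,0,0],"claw": 0.3},
    {"offset": [-0.45,-0.26,-0.47],"rotation": [0,0,0],"claw": 0.3},
    {"offset": [-0.6,-0.34,-0.47],"rotation": [0,0,0],"claw": 0.3},
    {"offset": [-0.73,-0.41,-0.47],"rotation": [0,0,0],"claw": 0.3}
  ]
}}

```text
clock: 4.48
tcp_pos: [0.589, -0.1767, 0.2707]
orientation: [-2.018, -2.407, 0.001]
contact_force: [0.4, 0.4, -2.0]
grip_width: 0.0468
gripper_force: 41.5
```

Request:
{"method": "drive_tool", "body": {
  "rows": [
    {"offset": [-0.15,-0.08,0],"rotation": [0,0,0],"claw": 0.3},
    {"offset": [-0.3,-0.17,0],"rotation": [0,0,0],"claw": 0.3},
    {"offset": [-0.45,-0.26,0],"rotation": [0,0,0],"claw": 0.3},
    {"offset": [-0.58,-0.33,0],"rotation": [0,0,0],"claw": 0.3},
    {"offset": [-0.68,-0.39,0],"rotation": [0,0,0],"claw": 0.3},
    {"offset": [-0.73,-0.41,0],"rotation": [0,0,0],"claw": 0.3},
    {"offset": [-0.73,-0.41,0],"rotation": [0,0,0],"claw": 0.3},
    {"offset": [-0.73,-0.41,0],"rotation": [0,0,0],"claw": 0.3}
  ]
}}

```text
clock: 5.15
tcp_pos: [0.5489, -0.2926, 0.2704]
orientation: [-2.017, -2.408, -0.001]
contact_force: [1.1, 0.6, -2.3]
grip_width: 0.0471
gripper_force: 41.5
```

```bash
python3 go.py 549 -293.5 175 100; python3 - <<'E'
from h import *
f=save('top','top1'); W=cloud(f); p=W.reshape(-1,3)*1000; p=p[~np.isnan(p[:,0])]
def rect(n,p):
    r=cv2.minAreaRect(p[:,:2].astype(np.float32)); print(n,len(p),np.round(r[0],1),np.round(r[1],1),round(r[2],1),np.percentile(p[:,2],[5,95]).round(0))
k=(abs(p[:,0]-617)<35)&(abs(p[:,1]-22)<35)&(p[:,2]>160); rect('cap',p[k])
save('wrist','w1')
E
```

```text
t 5.15 tcp [ 548.9 -292.6  270.4] yaw 100.1 F [ 1.1  0.6 -2.3] w 47.1 gf 41.5
offset [-0.0064 -0.0007  0.636 ] rot [ 0.0002 -0.0004  0.0008] q [ 0.72  0.39 -0.44  1.62  0.18  1.17  0.42]
cap 307 [616.8  22.3] [43.4 43.6] 84.6 [170. 188.]
```

View pics/w1.png

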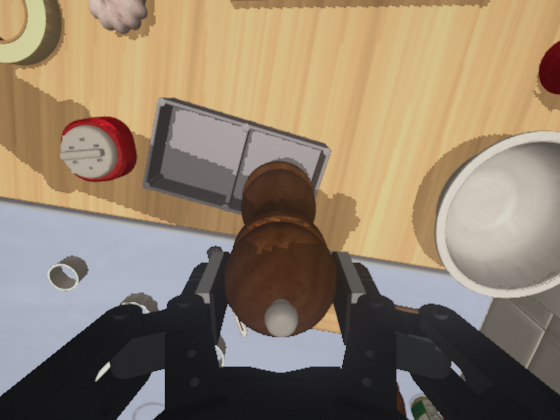

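The wrist view shows the mill held upright at (280,250), with the caddy's back bay at (285,165) in the picture behind its foot. Lowering it now.

Request:
{"method": "drive_tool", "body": {
  "rows": [
    {"offset": [0,0,0.1],"rotation": [0,0,0],"claw": 0.3},
    {"offset": [0,0,0.24],"rotation": [0,0,0],"claw": 0.3},
    {"offset": [0,0,0.38],"rotation": [0,0,0],"claw": 0.3},
    {"offset": [0,0,0.5],"rotation": [0,0,0],"claw": 0.3},
    {"offset": [0,0,0.58],"rotation": [0,0,0],"claw": 0.3},
    {"offset": [0,0,0.61],"rotation": [0,0,0],"claw": 0.3},
    {"offset": [0,0,0.635],"rotation": [0,0,0],"claw": 0.3},
    {"offset": [0,0,0.635],"rotation": [0,0,0],"claw": 0.3},
    {"offset": [0,0,0.635],"rotation": [0,0,0],"claw": 0.3}
  ]
}}

```text
clock: 6.0
tcp_pos: [0.5493, -0.2935, 0.176]
orientation: [2.016, 2.407, 0.001]
contact_force: [0.5, -0.0, -0.9]
grip_width: 0.0467
gripper_force: 41.5
```

Request:
{"method": "drive_tool", "body": {
  "rows": [
    {"offset": [0,0,0.005],"rotation": [0,0,0],"claw": 0.3},
    {"offset": [0,0,0.005],"rotation": [0,0,0],"claw": 0.9},
    {"offset": [0,0,0.005],"rotation": [0,0,0],"claw": 0.9},
    {"offset": [0,0,0.005],"rotation": [0,0,0],"claw": 0.9},
    {"offset": [0,0,0.005],"rotation": [0,0,0],"claw": 0.9},
    {"offset": [0,0,-0.1],"rotation": [0,0,0],"claw": 0.9},
    {"offset": [0,0,-0.3],"rotation": [0,0,0],"claw": 0.9},
    {"offset": [0,0,-0.5],"rotation": [0,0,0],"claw": 0.9},
    {"offset": [0,0,-0.7],"rotation": [0,0,0],"claw": 0.9},
    {"offset": [0,0,-0.7],"rotation": [0,0,0],"claw": 0.9}
  ]
}}

```text
clock: 6.83
tcp_pos: [0.5518, -0.2944, 0.2871]
orientation: [2.011, 2.4, 0.004]
contact_force: [1.5, -0.7, 0.9]
grip_width: 0.077
gripper_force: 0.0
```

```bash
python3 go.py 616.5 21.8 280 100; cat > chk.py <<'E'
import sys; from h import *
f=grab_frame(sys.argv[1]); W=cloud(f); p=W.reshape(-1,3)*1000; p=p[~np.isnan(p[:,0])]
for a in sys.argv[2:]:
    x,y,r,zl,zh=map(float,a.split(',')); k=(np.hypot(p[:,0]-x,p[:,1]-y)<r)&(p[:,2]>zl)&(p[:,2]<zh)
    if k.sum()<5: print(a,'none'); continue
    R=cv2.minAreaRect(p[k][:,:2].astype(np.float32)); print(a,k.sum(),np.round(R[0],1),np.round(R[1],1),round(R[2],1),'z',np.percentile(p[k][:,2],[5,50,95]).round(1))
E
python3 chk.py wrist 549,-293,32,205,230 549,-293,32,170,230
```

```text
t 6.83 tcp [ 551.8 -294.4  287.1] yaw 100.07 F [ 1.5 -0.7  0.9] w 77.0 gf 0.0
offset [2.0004 0.7931 0.0423] rot [0.0045 0.0031 0.0006] q [ 0.72  0.38 -0.44  1.6   0.17  1.19  0.42]
549,-293,32,205,230 1384 [ 544.9 -291. ] [30.9 31.2] 68.4 z [205.3 207.1 218.9]
549,-293,32,170,230 3441 [ 544.8 -291.1] [49.1 49. ] 76.4 z [190.2 203.  217.6]
```

Request:
{"method": "drive_tool", "body": {
  "rows": [
    {"offset": [0.995,0.404,0],"rotation": [0,0,0],"claw": 1},
    {"offset": [0.995,0.404,0],"rotation": [0,0,0],"claw": 1},
    {"offset": [0.995,0.404,0],"rotation": [0,0,0],"claw": 1},
    {"offset": [0.995,0.404,0],"rotation": [0,0,0],"claw": 1},
    {"offset": [0.995,0.404,0],"rotation": [0,0,0],"claw": 1}
  ]
}}

```text
clock: 7.3
tcp_pos: [0.5833, -0.1254, 0.2798]
orientation: [-2.001, -2.418, -0.007]
contact_force: [-0.2, 0.7, 0.9]
grip_width: 0.0855
gripper_force: 0.0
```

Request:
{"method": "drive_tool", "body": {
  "rows": [
    {"offset": [0.995,0.404,0],"rotation": [0,0,0],"claw": 1},
    {"offset": [0.995,0.404,0],"rotation": [0,0,0],"claw": 1},
    {"offset": [0.995,0.404,0],"rotation": [0,0,0],"claw": 1},
    {"offset": [0.995,0.404,0],"rotation": [0,0,0],"claw": 1},
    {"offset": [0.995,0.404,0],"rotation": [0,0,0],"claw": 1},
    {"offset": [0.995,0.404,0],"rotation": [0,0,0],"claw": 1}
  ]
}}

```text
clock: 7.8
tcp_pos: [0.6153, 0.0247, 0.2792]
orientation: [-2.01, -2.412, 0.0]
contact_force: [0.2, -0.9, -0.6]
grip_width: 0.0853
gripper_force: 0.0
```

```bash
python3 go.py 616.3 21.8 154 100; python3 chk.py wrist 616,22,30,170,195; python3 chk.py top 547,-292,32,170,230
```

```text
t 7.8 tcp [615.3  24.7 279.2] yaw 100.4 F [ 0.2 -0.9 -0.6] w 85.3 gf 0.0
offset [-0.0211  0.0041  0.8346] rot [-0.0005 -0.0006  0.0035] q [ 0.27  0.39 -0.55  1.62  0.22  1.19 -0.14]
616,22,30,170,195 2764 [616.3  22.9] [44.1 43.8] 62.3 z [175.4 183.5 184.7]
547,-292,32,170,230 381 [ 544.9 -290.5] [48.9 46.7] 80.3 z [182.4 201.9 215.8]
```

Request:
{"method": "drive_tool", "body": {
  "rows": [
    {"offset": [-0.01,0.01,0.2],"rotation": [0,0,0],"claw": 1},
    {"offset": [-0.01,0.01,0.4],"rotation": [0,0,0],"claw": 1},
    {"offset": [-0.01,0.01,0.58],"rotation": [0,0,0],"claw": 1},
    {"offset": [-0.01,0.01,0.74],"rotation": [0,0,0],"claw": 1},
    {"offset": [-0.01,0.01,0.84],"rotation": [0,0,0],"claw": 1},
    {"offset": [-0.01,0.01,0.84],"rotation": [0,0,0],"claw": 1},
    {"offset": [-0.01,0.01,0.84],"rotation": [0,0,0],"claw": 0.3},
    {"offset": [-0.01,0.01,0.84],"rotation": [0,0,0],"claw": 0.3},
    {"offset": [-0.01,0.01,0.84],"rotation": [0,0,0],"claw": 0.3},
    {"offset": [-0.01,0.01,0.84],"rotation": [0,0,0],"claw": 0.3},
    {"offset": [-0.01,0.01,0.84],"rotation": [0,0,0],"claw": 0.3},
    {"offset": [-0.01,0.01,0.84],"rotation": [0,0,0],"claw": 0.3}
  ],
  "force": 35
}}

```text
clock: 8.9
tcp_pos: [0.6184, 0.0204, 0.1557]
orientation: [2.016, 2.406, 0.002]
contact_force: [-1.1, -0.9, 6.6]
grip_width: 0.0433
gripper_force: 35.3
```

```bash
python3 go.py 464 -284 250 100
```

```text
t 8.9 tcp [618.4  20.4 155.7] yaw 100.07 F [-1.1 -0.9  6.6] w 43.3 gf 35.3
offset [-1.8182 -1.3666 -0.6309] rot [0.0013 0.0004 0.0006] q [ 0.25  0.51 -0.52  1.74  0.3   0.96 -0.21]
```

Request:
{"method": "drive_tool", "body": {
  "rows": [
    {"offset": [0,0,-0.06],"rotation": [0,0,0],"claw": 0.3},
    {"offset": [0,0,-0.18],"rotation": [0,0,0],"claw": 0.3},
    {"offset": [0,0,-0.32],"rotation": [0,0,0],"claw": 0.3},
    {"offset": [-0.05,-0.04,-0.44],"rotation": [0,0,0],"claw": 0.3},
    {"offset": [-0.16,-0.12,-0.47],"rotation": [0,0,0],"claw": 0.3},
    {"offset": [-0.3,-0.23,-0.47],"rotation": [0,0,0],"claw": 0.3},
    {"offset": [-0.46,-0.36,-0.47],"rotation": [0,0,0],"claw": 0.3},
    {"offset": [-0.62,-0.48,-0.47],"rotation": [0,0,0],"claw": 0.3},
    {"offset": [-0.77,-0.6,-0.47],"rotation": [0,0,0],"claw": 0.3},
    {"offset": [-0.9,-0.7,-0.47],"rotation": [0,0,0],"claw": 0.3}
  ]
}}

```text
clock: 9.73
tcp_pos: [0.5363, -0.1328, 0.225]
orientation: [2.019, 2.407, -0.001]
contact_force: [0.3, 0.4, -1.4]
grip_width: 0.0433
gripper_force: 35.8
```

Request:
{"method": "drive_tool", "body": {
  "rows": [
    {"offset": [-0.15,-0.11,0],"rotation": [0,0,0.02],"claw": 0.3},
    {"offset": [-0.3,-0.23,0],"rotation": [0,0,0.05],"claw": 0.3},
    {"offset": [-0.46,-0.36,0],"rotation": [0,0,0.08],"claw": 0.3},
    {"offset": [-0.62,-0.48,0],"rotation": [0,0,0.11],"claw": 0.3},
    {"offset": [-0.76,-0.59,0],"rotation": [0,0,0.13],"claw": 0.3},
    {"offset": [-0.86,-0.67,0],"rotation": [0,0,0.148],"claw": 0.3},
    {"offset": [-0.9,-0.7,0],"rotation": [0,0,0.148],"claw": 0.3},
    {"offset": [-0.9,-0.7,0],"rotation": [0,0,0.148],"claw": 0.3},
    {"offset": [-0.9,-0.7,0],"rotation": [0,0,0.148],"claw": 0.3}
  ]
}}

```text
clock: 10.48
tcp_pos: [0.4587, -0.281, 0.2247]
orientation: [-2.349, -2.086, -0.001]
contact_force: [0.0, -0.4, -1.1]
grip_width: 0.0432
gripper_force: 35.8
```

```bash
python3 go.py 459 -283 129 83; python3 - <<'E'
from h import *
save('wrist','w2')
E
```

```text
t 10.48 tcp [ 458.7 -281.   224.7] yaw 83.24 F [ 0.  -0.4 -1.1] w 43.2 gf 35.8
offset [-0.0135  0.0034  0.6382] rot [ 0.0003 -0.0004  0.0021] q [ 0.76  0.29 -0.4   1.87  0.13  1.01  0.2 ]
```

View pics/w2.png

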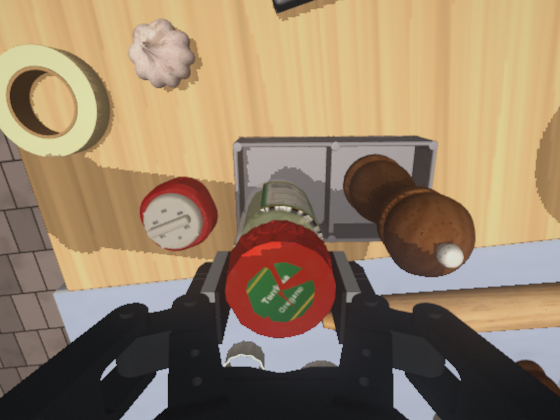

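The wrist view shows the mill standing in the back bay, head at (430,232). The jar is held over the front bay at (285,185) and clears the mill. Lowering the jar.

Request:
{"method": "drive_tool", "body": {
  "rows": [
    {"offset": [-0.01,0,0.1],"rotation": [0,0,0],"claw": 0.3},
    {"offset": [-0.01,0,0.24],"rotation": [0,0,0],"claw": 0.3},
    {"offset": [-0.01,0,0.38],"rotation": [0,0,0],"claw": 0.3},
    {"offset": [-0.01,0,0.5],"rotation": [0,0,0],"claw": 0.3},
    {"offset": [-0.01,0,0.58],"rotation": [0,0,0],"claw": 0.3},
    {"offset": [-0.01,0,0.62],"rotation": [0,0,0],"claw": 0.3},
    {"offset": [-0.01,0,0.645],"rotation": [0,0,0],"claw": 0.3},
    {"offset": [-0.01,0,0.645],"rotation": [0,0,0],"claw": 0.3},
    {"offset": [-0.01,0,0.645],"rotation": [0,0,0],"claw": 0.3}
  ]
}}

```text
clock: 11.28
tcp_pos: [0.4588, -0.2835, 0.1286]
orientation: [2.349, 2.084, 0.001]
contact_force: [0.4, -0.2, 0.1]
grip_width: 0.0431
gripper_force: 35.9
```

Request:
{"method": "drive_tool", "body": {
  "rows": [
    {"offset": [0,0,0],"rotation": [0,0,0],"claw": 0.7},
    {"offset": [0,0,0],"rotation": [0,0,0],"claw": 0.7},
    {"offset": [0,0,0],"rotation": [0,0,0],"claw": 0.7},
    {"offset": [0,0,-0.1],"rotation": [0,0,0],"claw": 0.7},
    {"offset": [0,0,-0.3],"rotation": [0,0,0],"claw": 0.7},
    {"offset": [0,0,-0.5],"rotation": [0,0,0],"claw": 0.7},
    {"offset": [0,0,-0.75],"rotation": [0,0,0],"claw": 0.7},
    {"offset": [0,0,-1],"rotation": [0,0,0],"claw": 0.7},
    {"offset": [0,0,-1],"rotation": [0,0,0],"claw": 0.7},
    {"offset": [0,0,-1],"rotation": [0,0,0],"claw": 0.7}
  ]
}}

```text
clock: 12.12
tcp_pos: [0.4592, -0.2843, 0.2806]
orientation: [2.347, 2.08, 0.003]
contact_force: [-0.6, 0.1, -0.1]
grip_width: 0.0599
gripper_force: 0.0
```

```bash
python3 go.py 480 100 250 92; python3 - <<'E'
from h import *
save('wrist','w3'); save('top','top2')
E
python3 chk.py wrist 547,-292,32,170,230 459,-283,32,140,170;python3 chk.py top 547,-292,32,170,230 459,-283,32,140,170
```

```text
t 12.12 tcp [ 459.2 -284.3  280.6] yaw 83.11 F [-0.6  0.1 -0.1] w 59.9 gf 0.0
offset [ 2.5609 -0.1706  0.1965] rot [ 0.0026  0.0015 -0.0776] q [ 0.78  0.23 -0.4   1.8   0.1   1.12  0.22]
547,-292,32,170,230 3966 [ 543.1 -290.6] [49.3 45.3] 63.1 z [183.2 202.5 217.4]
459,-283,32,140,170 2336 [ 457.5 -279.8] [43.9 43.9] 47.4 z [146.4 155.4 156.6]
547,-292,32,170,230 366 [ 546.4 -288.6] [44.5 47. ] 63.8 z [180.4 202.9 217. ]
459,-283,32,140,170 299 [ 458.7 -279.3] [43.1 43.8] 72.9 z [144.9 156.  159.2]
```

Request:
{"method": "drive_tool", "body": {
  "rows": [
    {"offset": [0.947,-0.043,0],"rotation": [0,0,0],"claw": 1},
    {"offset": [0.947,-0.043,0],"rotation": [0,0,0],"claw": 1},
    {"offset": [0.947,-0.043,0],"rotation": [0,0,0],"claw": 1},
    {"offset": [0.947,-0.043,0],"rotation": [0,0,0],"claw": 1},
    {"offset": [0.947,-0.043,0],"rotation": [0,0,0],"claw": 1}
  ]
}}

```text
clock: 12.73
tcp_pos: [0.4683, -0.1363, 0.2769]
orientation: [-2.34, -2.092, -0.0]
contact_force: [0.1, 0.4, -0.0]
grip_width: 0.0857
gripper_force: 0.0
```

Request:
{"method": "drive_tool", "body": {
  "rows": [
    {"offset": [0.947,-0.043,0],"rotation": [0,0,0],"claw": 1},
    {"offset": [0.947,-0.043,0],"rotation": [0,0,0],"claw": 1},
    {"offset": [0.947,-0.043,0],"rotation": [0,0,0],"claw": 1},
    {"offset": [0.947,-0.043,0],"rotation": [0,0,0],"claw": 1},
    {"offset": [0.947,-0.043,0],"rotation": [0,0,0],"claw": 1}
  ]
}}

```text
clock: 13.15
tcp_pos: [0.4787, 0.0044, 0.2772]
orientation: [-2.342, -2.091, -0.001]
contact_force: [0.5, -0.3, 0.9]
grip_width: 0.0855
gripper_force: 0.0
```

Request:
{"method": "drive_tool", "body": {
  "rows": [
    {"offset": [0.962,-0.372,0.2],"rotation": [0,0,-0.078],"claw": 1},
    {"offset": [0.962,-0.372,0.2],"rotation": [0,0,-0.078],"claw": 1},
    {"offset": [0.962,-0.372,0.2],"rotation": [0,0,-0.078],"claw": 1},
    {"offset": [0.962,-0.372,0.2],"rotation": [0,0,-0.078],"claw": 1},
    {"offset": [0.962,-0.372,0.2],"rotation": [0,0,-0.078],"claw": 1},
    {"offset": [0.962,-0.372,0.2],"rotation": [0,0,-0.078],"claw": 1},
    {"offset": [0.962,-0.372,0.2],"rotation": [0,0,-0.078],"claw": 1}
  ]
}}

```text
clock: 13.73
tcp_pos: [0.4412, 0.148, 0.2471]
orientation: [-2.183, -2.259, 0.003]
contact_force: [-0.3, 0.6, 0.0]
grip_width: 0.0855
gripper_force: 0.0
```

```bash
python3 go.py 351.2 242.7 230 92; python3 chk.py wrist 351,242,60,105,135 351,242,60,85,135; python3 chk.py wrist  526,226,100,70,90; python3 - <<'E'
from h import *
save('scene','scene1')
E
```

```text
t 13.73 tcp [441.2 148.  247.1] yaw 91.96 F [-0.3  0.6  0. ] w 85.5 gf 0.0
offset [ 0.6518 -0.5781  0.1141] rot [-0.0007  0.0005 -0.0004] q [ 0.21  0.18 -0.74  1.98  0.14  1.03 -0.56]
351,242,60,105,135 4510 [349.9 242.4] [24.7 93.2] 2.5 z [110.4 122.4 124.2]
351,242,60,85,135 4673 [349.9 242.4] [24.7 93.2] 2.5 z [106.8 122.3 124.2]
526,226,100,70,90 5257 [524.2 225.8] [135.9 125.7] 84.8 z [72.1 81.5 83.2]
```

Request:
{"method": "drive_tool", "body": {
  "rows": [
    {"offset": [0.3,-0.29,0.1],"rotation": [0,0,0],"claw": 1},
    {"offset": [0.652,-0.583,0.1],"rotation": [0,0,0],"claw": 1},
    {"offset": [0.652,-0.583,0.1],"rotation": [0,0,0],"claw": 1},
    {"offset": [0.652,-0.583,0.1],"rotation": [0,0,0],"claw": 1},
    {"offset": [0.652,-0.583,0.1],"rotation": [0,0,0],"claw": 1},
    {"offset": [0.652,-0.583,0.1],"rotation": [0,0,0],"claw": 1},
    {"offset": [0.652,-0.583,0.1],"rotation": [0,0,0],"claw": 1}
  ]
}}

```text
clock: 14.47
tcp_pos: [0.3513, 0.2429, 0.2328]
orientation: [2.184, 2.257, -0.0]
contact_force: [-0.7, 0.1, -0.5]
grip_width: 0.0854
gripper_force: 0.0
```

```bash
python3 go.py 350.5 242.5 90 92.3; python3 chk.py wrist 351,242,60,105,135
```

```text
t 14.47 tcp [351.3 242.9 232.8] yaw 91.89 F [-0.7  0.1 -0.5] w 85.4 gf 0.0
offset [-0.0023 -0.0059  0.952 ] rot [ 0.0001  0.0002 -0.0036] q [ 0.04  0.14 -0.84  2.07  0.12  0.99 -0.83]
351,242,60,105,135 3280 [349.7 244. ] [24.  94.2] 2.4 z [118.4 122.8 124.4]
```

Request:
{"method": "drive_tool", "body": {
  "rows": [
    {"offset": [0,-0.006,0.25],"rotation": [0,0,-0.004],"claw": 1},
    {"offset": [0,-0.006,0.48],"rotation": [0,0,-0.004],"claw": 1},
    {"offset": [0,-0.006,0.68],"rotation": [0,0,-0.004],"claw": 1},
    {"offset": [0,-0.006,0.84],"rotation": [0,0,-0.004],"claw": 1},
    {"offset": [0,-0.006,0.94],"rotation": [0,0,-0.004],"claw": 1},
    {"offset": [0,-0.006,0.94],"rotation": [0,0,-0.004],"claw": 1},
    {"offset": [0,-0.006,0.94],"rotation": [0,0,-0.004],"claw": 1}
  ]
}}

```text
clock: 15.1
tcp_pos: [0.3494, 0.2435, 0.0914]
orientation: [-2.174, -2.267, 0.003]
contact_force: [0.6, 0.6, 0.1]
grip_width: 0.0851
gripper_force: 0.0
```

Request:
{"method": "drive_tool", "body": {
  "rows": [
    {"offset": [0,0,0],"rotation": [0,0,0],"claw": 0.15},
    {"offset": [0,0,0],"rotation": [0,0,0],"claw": 0.15},
    {"offset": [0,0,0],"rotation": [0,0,0],"claw": 0.15},
    {"offset": [0,0,0],"rotation": [0,0,0],"claw": 0.15},
    {"offset": [0,0,0],"rotation": [0,0,0],"claw": 0.15},
    {"offset": [0,0,0],"rotation": [0,0,0],"claw": 0.15},
    {"offset": [0,0,0],"rotation": [0,0,0],"claw": 0.15}
  ],
  "force": 70
}}

```text
clock: 15.68
tcp_pos: [0.3493, 0.2445, 0.0921]
orientation: [2.172, 2.269, 0.001]
contact_force: [0.1, -0.6, 1.9]
grip_width: 0.0232
gripper_force: 69.6
```

```bash
python3 go.py 350.5 242.5 90 92.3; python3 - <<'E'
from h import *
save('scene','scene2')
E
```

```text
t 15.68 tcp [349.3 244.5  92.1] yaw 92.52 F [ 0.1 -0.6  1.9] w 23.2 gf 69.6
offset [-0.0136  0.0073  0.0143] rot [ 0.0004 -0.      0.0019] q [-0.11  0.37 -0.75  2.21  0.4   0.69 -1.1 ]
```

View pics/scene2.png

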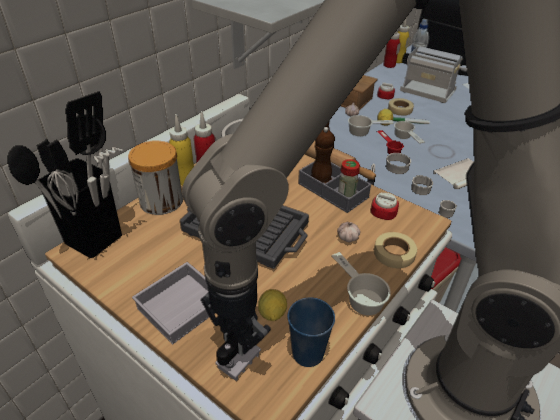

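The scene view shows the gripper on the scraper's bar at (238,345), and the mill and jar upright in the caddy at (323,155) and (349,178). Next I'll refine the plate's pose from the view with the plate clear.

```bash
cat > pl.py <<'E'
from h import *
import sys
def rep(fn,c=np.array([579.8,-28.4]),ang=10.9):
    p=cloud(load(fn)).reshape(-1,3)*1000; p=p[~np.isnan(p[:,0])]
    r=np.radians(ang); ex=np.array([np.cos(r),np.sin(r)]); ey=np.array([-ex[1],ex[0]]); q=(p[:,:2]-c)@np.c_[ex,ey]; z=p[:,2]
    s=(abs(q[:,0])<140)&(abs(q[:,1])<95); q=q[s]; z=z[s]; print(fn,len(q))
    xs=np.arange(-100,100,8.); L=[];R=[]
    for x0 in xs:
        k=(z>77)&(z<88)&(abs(q[:,0]-x0)<4)
        L.append(q[k,1].max()); R.append(q[k,1].min())
    for n,a in (('L',L),('R',R)): print(n,'slope',np.degrees(np.polyfit(xs,a,1)[0]).round(2),'med',np.median(a).round(1))
    ys=np.arange(-80,80,8.); B=[];Fr=[]
    k0=(z>77)&(z<96)
    for y0 in ys:
        k=k0&(abs(q[:,1]-y0)<4); B.append(q[k,0].max()); Fr.append(q[k,0].min())
    for n,a in (('B',B),('F',Fr)): a=np.array(a); print(n,a.round(0).astype(int))
    # mean height over the ribbed area as function of y, in front and back thirds
    for lo,hi in((-75,-20),(20,90)):
        k=(q[:,0]>lo)&(q[:,0]<hi)&(abs(q[:,1])<72); b=np.round(q[k,1]/2).astype(int)
        h=np.array([np.median(z[k][b==i]) if (b==i).sum()>3 else np.nan for i in range(-36,37)])
        y=np.arange(-36,37)*2.; h=np.nan_to_num(h-np.nanmean(h)); ph=np.angle((h*np.exp(-2j*np.pi*y/20)).sum())
        print('rib phase shift mm',(-ph/2/np.pi*20).round(2), 'amp',abs((h*np.exp(-2j*np.pi*y/20)).sum()).round(1))
rep(sys.argv[1])
E
python3 pl.py top2; python3 pl.py w3 2>/dev/null| head -3
```

```text
top2 7381
L slope 0.0 med 87.4
R slope 0.04 med -87.2
B [126 124 124 125 125 123 135 138 139 125 138 123 123 138 139 130 124 125
 124 125]
F [-123 -125 -123 -124 -124 -131 -134 -138 -125 -124 -125 -124 -124 -136
 -136 -128 -124 -124 -124 -124]
rib phase shift mm -0.28 amp 160.2
rib phase shift mm -0.07 amp 161.4
w3 2124
```

Request:
{"method": "drive_tool", "body": {
  "rows": [
    {"offset": [0,0,-0.05],"rotation": [0,0,0],"claw": 0.15},
    {"offset": [0,0,-0.15],"rotation": [0,0,0],"claw": 0.15},
    {"offset": [0,0,-0.3],"rotation": [0,0,0],"claw": 0.15},
    {"offset": [-0.02,0.03,-0.46],"rotation": [0,0,0],"claw": 0.15},
    {"offset": [-0.1,0.12,-0.6],"rotation": [0,0,0],"claw": 0.15},
    {"offset": [-0.21,0.26,-0.67],"rotation": [0,0,0],"claw": 0.15},
    {"offset": [-0.34,0.43,-0.67],"rotation": [0,0,0],"claw": 0.15},
    {"offset": [-0.48,0.61,-0.67],"rotation": [0,0,0],"claw": 0.15},
    {"offset": [-0.62,0.79,-0.67],"rotation": [0,0,0],"claw": 0.15},
    {"offset": [-0.767,0.972,-0.67],"rotation": [0,0,0],"claw": 0.15}
  ]
}}

```text
clock: 16.57
tcp_pos: [0.5002, 0.1347, 0.1924]
orientation: [-2.171, -2.27, 0.001]
contact_force: [0.1, 0.2, -2.2]
grip_width: 0.023
gripper_force: 70.1
```

Request:
{"method": "drive_tool", "body": {
  "rows": [
    {"offset": [-0.14,0.18,0],"rotation": [0,0,-0.01],"claw": 0.15},
    {"offset": [-0.28,0.36,0],"rotation": [0,0,-0.025],"claw": 0.15},
    {"offset": [-0.42,0.54,0],"rotation": [0,0,-0.045],"claw": 0.15},
    {"offset": [-0.56,0.71,0],"rotation": [0,0,-0.06],"claw": 0.15},
    {"offset": [-0.67,0.86,0],"rotation": [0,0,-0.073],"claw": 0.15},
    {"offset": [-0.74,0.94,0],"rotation": [0,0,-0.073],"claw": 0.15},
    {"offset": [-0.767,0.972,0],"rotation": [0,0,-0.073],"claw": 0.15},
    {"offset": [-0.767,0.972,0],"rotation": [0,0,-0.073],"claw": 0.15},
    {"offset": [-0.767,0.972,0],"rotation": [0,0,-0.073],"claw": 0.15},
    {"offset": [-0.767,0.972,0],"rotation": [0,0,-0.073],"claw": 0.15}
  ]
}}

```text
clock: 17.4
tcp_pos: [0.6491, 0.0291, 0.1923]
orientation: [-1.997, -2.424, 0.0]
contact_force: [-0.1, 0.1, -3.0]
grip_width: 0.0232
gripper_force: 70.1
```

```bash
python3 go.py 649 27.2 140 100.9; python3 - <<'E'
from h import *
save('wrist','w4'); save('top','top4')
E

```

```text
t 17.4 tcp [649.1  29.1 192.3] yaw 101.02 F [-0.1  0.1 -3. ] w 23.2 gf 70.1
offset [-0.0128 -0.0025  0.3488] rot [-0.0005 -0.0004  0.0011] q [ 0.32  0.56 -0.66  1.62  0.37  1.09 -0.24]
```

View pics/w4.png

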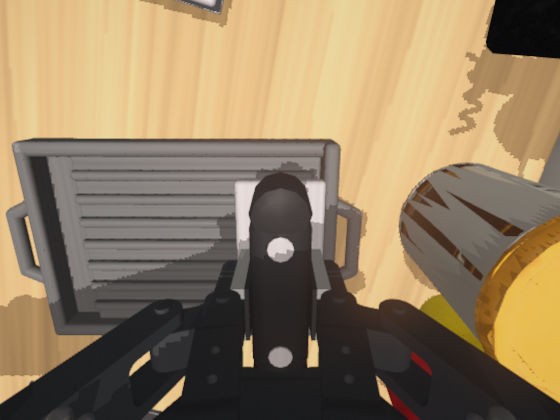

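The wrist view shows the held scraper, its white sole at (280,200), over the back left of the plate. The left rim lies along row 148, the ribs along rows 165–300 and the back wall at column 333. I'll measure both in this one image.

```bash
python3 - <<'E'
from h import *
c=np.array([579.8,-28.4]); r=np.radians(10.9); ex=np.array([np.cos(r),np.sin(r)]); ey=np.array([-ex[1],ex[0]])
for fn in('w4','top4'):
    p=cloud(load(fn)).reshape(-1,3)*1000; p=p[~np.isnan(p[:,0])]; q=(p[:,:2]-c)@np.c_[ex,ey]; z=p[:,2]
    k=(z>160)&(z<174)&(abs(q[:,0]-75)<40)&(abs(q[:,1]-40)<45)
    if k.sum()>20:
        m=cv2.minAreaRect(q[k].astype(np.float32)); print(fn,'sole',k.sum(),[np.round(a,1) for a in m],'pct',np.percentile(q[k],[1,99],axis=0).round(1).tolist(),np.median(z[k]).round(1))
        for x0 in(60,68,76,84,92):
            kk=k&(abs(q[:,0]-x0)<3); print(x0,q[kk,1].max().round(1),end=' ')
        print()
    k=(z>205)&(z<230)&(abs(q[:,0]-75)<40)&(q[:,1]>60)&(q[:,1]<100)
    if k.sum()>20: print('bar end ymax',np.percentile(q[k,1],99.5).round(1),'x',np.percentile(q[k,0],[1,99]).round(1),np.median(z[k]).round(1))
    xs=np.arange(-100,40,8.)
    L=[q[(z>77)&(z<88)&(abs(q[:,0]-x)<4)&(q[:,1]<105)&(q[:,1]>60),1].max() for x in xs]; print('rim L slope',np.degrees(np.polyfit(xs,L,1)[0]).round(2),np.median(L).round(1))
    k=(z>86)&(z<96)&(abs(q[:,0]-120)<15)&(abs(q[:,1])<85); print('wall',np.percentile(q[k,0],[1,99]).round(1))
    k=(z>60)&(z<82)&(q[:,0]>-75)&(q[:,0]<45)&(q[:,1]>-20)&(q[:,1]<72); b=np.round(q[k,1]/2).astype(int)
    y=np.arange(-10,36); h=np.array([np.median(z[k][b==i]) if (b==i).sum()>3 else np.nan for i in y])
    print(np.c_[y*2,h].round(1).tolist() if fn=='w4' else '')
o=get_obs()['tcp_pos'][:2]*1000; print('tcp plate',((o-c)@np.c_[ex,ey]).round(1))
E
```

```text
w4 sole 2152 [array([79. , 56.2]), array([48.2, 44.4]), np.float64(0.4)] pct [[55.4, 38.7], [102.8, 78.1]] 166.6
60 78.3 68 78.2 Traceback (most recent call last):
  File "<stdin>", line 9, in <module>
    return umr_maximum(a, axis, None, out, keepdims, initial, where)
ValueError: zero-size array to reduction operation maximum which has no identity
```

```bash
python3 - <<'E'
from h import *
c=np.array([579.8,-28.4]); r=np.radians(10.9); ex=np.array([np.cos(r),np.sin(r)]); ey=np.array([-ex[1],ex[0]])
p=cloud(load('w4')).reshape(-1,3)*1000; p=p[~np.isnan(p[:,0])]; q=(p[:,:2]-c)@np.c_[ex,ey]; z=p[:,2]
xs=np.arange(-100,40,8.)
S=[(x,q[(z>77)&(z<88)&(abs(q[:,0]-x)<4)&(q[:,1]<105)&(q[:,1]>60),1]) for x in xs]; S=[(x,a.max()) for x,a in S if len(a)]
x,L=np.array(S).T; print('rim L slope',np.degrees(np.polyfit(x,L,1)[0]).round(2),np.median(L).round(1))
k=(z>86)&(z<96)&(abs(q[:,0]-120)<15)&(abs(q[:,1])<85); print('wall',np.percentile(q[k,0],[1,99]).round(1))
k=(z>60)&(z<82)&(q[:,0]>-75)&(q[:,0]<45)&(q[:,1]>-20)&(q[:,1]<72); b=np.round(q[k,1]/2).astype(int)
for i in range(-10,36):
    if (b==i).sum()>3: print(i*2,np.median(z[k][b==i]).round(1),end='; ')
o=get_obs()['tcp_pos'][:2]*1000; print('tcp plate',((o-c)@np.c_[ex,ey]).round(1))
E
```

```text
rim L slope -0.02 87.5
wall [112.1 123.7]
-20 77.0; -18 76.3; -16 71.9; -14 69.1; -12 69.2; -10 69.2; -8 69.1; -6 69.3; -2 76.5; 0 77.1; 2 76.3; 4 72.1; 6 69.1; 8 69.1; 10 69.1; 12 69.1; 14 69.3; 16 74.0; 18 76.6; 20 77.0; 22 76.4; 24 72.1; 26 69.1; 28 69.0; 30 69.1; 32 69.3; 34 69.1; 36 74.4; 38 76.6; 40 76.9; 42 76.4; 44 71.9; 46 69.2; 48 69.1; 50 69.2; 52 69.0; 54 69.2; 56 74.7; 58 76.5; 60 77.1; 62 76.3; 64 71.6; 66 69.1; 68 69.1; 70 69.2; tcp plate [79.2 43.1]
```

Request:
{"method": "drive_tool", "body": {
  "rows": [
    {"offset": [-0.016,-0.005,0.08],"rotation": [0,0,0.003],"claw": 0.15},
    {"offset": [-0.016,-0.005,0.2],"rotation": [0,0,0.003],"claw": 0.15},
    {"offset": [-0.016,-0.005,0.31],"rotation": [0,0,0.003],"claw": 0.15},
    {"offset": [-0.016,-0.005,0.39],"rotation": [0,0,0.003],"claw": 0.15},
    {"offset": [-0.016,-0.005,0.43],"rotation": [0,0,0.003],"claw": 0.15},
    {"offset": [-0.016,-0.005,0.455],"rotation": [0,0,0.003],"claw": 0.15},
    {"offset": [-0.016,-0.005,0.475],"rotation": [0,0,0.003],"claw": 0.15},
    {"offset": [-0.016,-0.005,0.482],"rotation": [0,0,0.003],"claw": 0.15},
    {"offset": [-0.016,-0.005,0.482],"rotation": [0,0,0.003],"claw": 0.15},
    {"offset": [-0.016,-0.005,0.482],"rotation": [0,0,0.003],"claw": 0.15}
  ]
}}

```text
clock: 18.33
tcp_pos: [0.6506, 0.025, 0.1207]
orientation: [2.007, 2.415, 0.001]
contact_force: [0.4, 0.7, -2.7]
grip_width: 0.0229
gripper_force: 70.2
```

```bash
cat > st.py <<'E'
import sys; from h import *
y0=float(sys.argv[1]); c=np.array([579.8,-28.4]); r=np.radians(10.9); ex=np.array([np.cos(r),np.sin(r)]); ey=np.array([-ex[1],ex[0]])
o=get_obs(); t=o['tcp_pos']*1000; print('tcp plate',((t[:2]-c)@np.c_[ex,ey]).round(1),'z',t[2].round(1),'F',o['contact_force'].round(1),'M',o['moment'].round(2),round(o['clock'],1))
f=grab_frame('wrist'); p=cloud(f).reshape(-1,3)*1000; p=p[~np.isnan(p[:,0])]; q=(p[:,:2]-c)@np.c_[ex,ey]; z=p[:,2]
s=t[2]-26
x0=((t[:2]-c)@ex)
k=(abs(z-s)<9)&(abs(q[:,0]-x0)<34)&(abs(q[:,1]-y0)<45); k&=(z>82)
if k.sum()>20:
    m=cv2.minAreaRect(q[k].astype(np.float32)); print('sole',k.sum(),[np.round(a,1) for a in m],'ymax',np.percentile(q[k,1],99).round(1),'z',np.percentile(z[k],[10,50,90]).round(1))
k=(abs(q[:,0]-x0)<15)&(abs(z-t[2]-32)<12)&(q[:,1]>y0+20)&(q[:,1]<y0+55)
if k.sum()>10: print('bar top z',np.percentile(z[k],[50,90]).round(1),k.sum())
E
python3 st.py 40
```

```text
tcp plate [79.7 39. ] z 120.7 F [ 0.4  0.7 -2.7] M [-0.01  0.04  0.01] 18.3
sole 2675 [array([84.8, 53.9]), array([62. , 57.7]), np.float64(89.9)] ymax 82.5 z [89.1 94.7 95.7]
bar top z [150.6 151.9] 4128
```

Request:
{"method": "drive_tool", "body": {
  "rows": [
    {"offset": [0.006,0,0.015],"rotation": [0,0,0],"claw": 0.15},
    {"offset": [0.006,0,0.03],"rotation": [0,0,0],"claw": 0.15},
    {"offset": [0.006,0,0.045],"rotation": [0,0,0],"claw": 0.15},
    {"offset": [0.006,0,0.055],"rotation": [0,0,0],"claw": 0.15},
    {"offset": [0.006,0,0.065],"rotation": [0,0,0],"claw": 0.15},
    {"offset": [0.006,0,0.065],"rotation": [0,0,0],"claw": 0.15},
    {"offset": [0.006,0,0.065],"rotation": [0,0,0],"claw": 0.15}
  ]
}}

```text
clock: 18.97
tcp_pos: [0.6504, 0.026, 0.1113]
orientation: [2.007, 2.415, 0.001]
contact_force: [-2.7, -0.6, 6.8]
grip_width: 0.023
gripper_force: 71.7
```

```bash
python3 st.py 40
```

```text
tcp plate [79.6 40. ] z 111.3 F [-2.7 -0.6  6.8] M [-0.09  0.53  0.  ] 19.0
sole 3086 [array([79.8, 54.7]), array([60.5, 67.6]), np.float64(90.0)] ymax 83.9 z [86.6 90.8 91.8]
bar top z [141.2 142.5] 4275
```

Request:
{"method": "drive_tool", "body": {
  "rows": [
    {"offset": [0,0,0.008],"rotation": [0,0,0],"claw": 0.15},
    {"offset": [0,-0.01,0.009],"rotation": [0,0,0],"claw": 0.15},
    {"offset": [0,-0.03,0.009],"rotation": [0,0,0],"claw": 0.15},
    {"offset": [0,-0.055,0.009],"rotation": [0,0,0],"claw": 0.15},
    {"offset": [0,-0.08,0.009],"rotation": [0,0,0],"claw": 0.15},
    {"offset": [0,-0.105,0.009],"rotation": [0,0,0],"claw": 0.15},
    {"offset": [0,-0.13,0.009],"rotation": [0,0,0],"claw": 0.15},
    {"offset": [0,-0.155,0.009],"rotation": [0,0,0],"claw": 0.15},
    {"offset": [0,-0.18,0.009],"rotation": [0,0,0],"claw": 0.15},
    {"offset": [0,-0.205,0.009],"rotation": [0,0,0],"claw": 0.15}
  ]
}}

```text
clock: 19.85
tcp_pos: [0.6244, 0.0213, 0.1118]
orientation: [2.004, 2.411, 0.013]
contact_force: [5.4, 1.3, 6.5]
grip_width: 0.0232
gripper_force: 71.6
```

```bash
python3 st.py 40
```

```text
tcp plate [53.2 40.4] z 111.8 F [5.4 1.3 6.5] M [ 0.27 -1.46  0.02] 19.9
sole 2393 [array([53.1, 58.8]), array([52.7, 67.1]), np.float64(89.4)] ymax 83.9 z [89.2 91.1 92. ]
bar top z [141.8 143.1] 4338
```

Request:
{"method": "drive_tool", "body": {
  "rows": [
    {"offset": [0,-0.025,0.01],"rotation": [0,0,0],"claw": 0.15},
    {"offset": [0,-0.05,0.014],"rotation": [0,0,0],"claw": 0.15},
    {"offset": [0,-0.075,0.014],"rotation": [0,0,0],"claw": 0.15},
    {"offset": [0,-0.1,0.014],"rotation": [0,0,0],"claw": 0.15},
    {"offset": [0,-0.125,0.014],"rotation": [0,0,0],"claw": 0.15},
    {"offset": [0,-0.15,0.014],"rotation": [0,0,0],"claw": 0.15},
    {"offset": [0,-0.175,0.014],"rotation": [0,0,0],"claw": 0.15},
    {"offset": [0,-0.2,0.014],"rotation": [0,0,0],"claw": 0.15},
    {"offset": [0,-0.225,0.014],"rotation": [0,0,0],"claw": 0.15},
    {"offset": [0,-0.25,0.014],"rotation": [0,0,0],"claw": 0.15}
  ]
}}

```text
clock: 20.73
tcp_pos: [0.5884, 0.0147, 0.1101]
orientation: [2.003, 2.411, 0.015]
contact_force: [7.8, 1.0, 7.9]
grip_width: 0.0229
gripper_force: 71.6
```

```bash
python3 st.py 40
```

```text
tcp plate [16.6 40.7] z 110.1 F [7.8 1.  7.9] M [ 0.32 -1.66 -0.05] 20.7
sole 2391 [array([16.4, 59.4]), array([50.6, 67.6]), np.float64(89.6)] ymax 83.6 z [89.5 91.1 92.1]
bar top z [140.2 141.5] 4381
```

Request:
{"method": "drive_tool", "body": {
  "rows": [
    {"offset": [0,-0.025,0],"rotation": [0,0,0],"claw": 0.15},
    {"offset": [0,-0.05,0],"rotation": [0,0,0],"claw": 0.15},
    {"offset": [0,-0.075,0],"rotation": [0,0,0],"claw": 0.15},
    {"offset": [0,-0.1,0],"rotation": [0,0,0],"claw": 0.15},
    {"offset": [0,-0.125,0],"rotation": [0,0,0],"claw": 0.15},
    {"offset": [0,-0.15,0],"rotation": [0,0,0],"claw": 0.15},
    {"offset": [0,-0.175,0],"rotation": [0,0,0],"claw": 0.15},
    {"offset": [0,-0.2,0],"rotation": [0,0,0],"claw": 0.15},
    {"offset": [0,-0.225,0],"rotation": [0,0,0],"claw": 0.15},
    {"offset": [0,-0.25,0],"rotation": [0,0,0],"claw": 0.15},
    {"offset": [0,-0.275,0],"rotation": [0,0,0],"claw": 0.15},
    {"offset": [0,-0.3,0],"rotation": [0,0,0],"claw": 0.15}
  ]
}}

```text
clock: 21.78
tcp_pos: [0.5443, 0.0065, 0.1099]
orientation: [2.002, 2.411, 0.015]
contact_force: [6.7, 1.3, 8.0]
grip_width: 0.0231
gripper_force: 71.7
```

```bash
python3 st.py 40
```

```text
tcp plate [-28.2  41. ] z 109.9 F [6.7 1.3 8. ] M [ 0.33 -1.7   0.  ] 21.8
sole 2401 [array([-27.9,  59.9]), array([66.8, 50.3]), np.float64(0.4)] ymax 83.8 z [89.5 91.1 92. ]
bar top z [140.  141.3] 4427
```

Request:
{"method": "drive_tool", "body": {
  "rows": [
    {"offset": [-0.002,-0.025,0],"rotation": [0,0,0],"claw": 0.15},
    {"offset": [-0.003,-0.05,0],"rotation": [0,0,0],"claw": 0.15},
    {"offset": [-0.003,-0.075,0],"rotation": [0,0,0],"claw": 0.15},
    {"offset": [-0.003,-0.1,0],"rotation": [0,0,0],"claw": 0.15},
    {"offset": [-0.003,-0.125,0],"rotation": [0,0,0],"claw": 0.15},
    {"offset": [-0.003,-0.15,0],"rotation": [0,0,0],"claw": 0.15},
    {"offset": [-0.003,-0.175,0],"rotation": [0,0,0],"claw": 0.15},
    {"offset": [-0.003,-0.2,0],"rotation": [0,0,0],"claw": 0.15},
    {"offset": [-0.003,-0.225,0],"rotation": [0,0,0],"claw": 0.15},
    {"offset": [-0.003,-0.25,0],"rotation": [0,0,0],"claw": 0.15},
    {"offset": [-0.003,-0.265,0],"rotation": [0,0,0],"claw": 0.15},
    {"offset": [-0.003,-0.265,0],"rotation": [0,0,0],"claw": 0.15}
  ]
}}

```text
clock: 22.83
tcp_pos: [0.5049, -0.0014, 0.1097]
orientation: [2.003, 2.411, 0.014]
contact_force: [6.1, 1.5, 7.1]
grip_width: 0.023
gripper_force: 71.7
```

```bash
python3 st.py 40
```

```text
tcp plate [-68.4  40.7] z 109.7 F [6.1 1.5 7.1] M [ 0.32 -1.3   0.06] 22.8
sole 2395 [array([-68.4,  59.4]), array([67.2, 50.6]), np.float64(0.0)] ymax 83.5 z [89.4 91.1 92. ]
bar top z [139.8 141.1] 4397
```

Request:
{"method": "drive_tool", "body": {
  "rows": [
    {"offset": [0,0,-0.08],"rotation": [0,0,0],"claw": 0.15},
    {"offset": [0,0,-0.2],"rotation": [0,0,0],"claw": 0.15},
    {"offset": [0,0,-0.3],"rotation": [0,0,0],"claw": 0.15},
    {"offset": [-0.04,0.08,-0.3],"rotation": [0,0,0],"claw": 0.15},
    {"offset": [-0.12,0.22,-0.3],"rotation": [0,0,0],"claw": 0.15},
    {"offset": [-0.21,0.4,-0.3],"rotation": [0,0,0],"claw": 0.15},
    {"offset": [-0.31,0.58,-0.3],"rotation": [0,0,0],"claw": 0.15},
    {"offset": [-0.41,0.76,-0.3],"rotation": [0,0,0],"claw": 0.15},
    {"offset": [-0.49,0.92,-0.3],"rotation": [0,0,0],"claw": 0.15},
    {"offset": [-0.533,1,-0.3],"rotation": [0,0,0],"claw": 0.15},
    {"offset": [-0.533,1,-0.3],"rotation": [0,0,0],"claw": 0.15},
    {"offset": [-0.533,1,-0.3],"rotation": [0,0,0],"claw": 0.15},
    {"offset": [-0.533,1,-0.3],"rotation": [0,0,0],"claw": 0.15}
  ]
}}

```text
clock: 23.97
tcp_pos: [0.6606, -0.0533, 0.1512]
orientation: [-2.006, -2.416, 0.001]
contact_force: [-0.5, 0.5, -2.4]
grip_width: 0.0229
gripper_force: 71.6
```

```bash
python3 st.py -40; python3 go.py 650 -54 130 100.9
```

```text
tcp plate [ 74.6 -39.7] z 151.2 F [-0.5  0.5 -2.4] M [-0.02  0.04 -0.01] 24.0
sole 2151 [array([ 74.8, -26.8]), array([44.2, 48.2]), np.float64(89.7)] ymax -5.0 z [124.3 125.4 126.2]
bar top z [181.1 182.4] 4315
t 24.02 tcp [660.5 -53.2 151.4] yaw 100.6 F [ 1.1 -1.3 -2.1] w 23.4 gf 71.6
offset [ 0.0076 -0.0697  0.1431] rot [-0.0007 -0.0002 -0.0026] q [ 0.42  0.61 -0.63  1.62  0.4   1.04 -0.14]
```

Request:
{"method": "drive_tool", "body": {
  "rows": [
    {"offset": [0.005,0.03,0.05],"rotation": [0,0,-0.002],"claw": 0.15},
    {"offset": [0.005,0.03,0.12],"rotation": [0,0,-0.002],"claw": 0.15},
    {"offset": [0.005,0.03,0.165],"rotation": [0,0,-0.002],"claw": 0.15},
    {"offset": [0.005,0.03,0.19],"rotation": [0,0,-0.002],"claw": 0.15},
    {"offset": [0.005,0.03,0.205],"rotation": [0,0,-0.002],"claw": 0.15},
    {"offset": [0.005,0.03,0.205],"rotation": [0,0,-0.002],"claw": 0.15},
    {"offset": [0.005,0.03,0.205],"rotation": [0,0,-0.002],"claw": 0.15}
  ]
}}

```text
clock: 24.6
tcp_pos: [0.6661, -0.0523, 0.121]
orientation: [-2.003, -2.42, 0.0]
contact_force: [1.1, 0.2, -2.7]
grip_width: 0.0224
gripper_force: 72.0
```

```bash
python3 st.py -40
```

```text
tcp plate [ 80.2 -39.8] z 121.0 F [ 1.1  0.2 -2.7] M [-0.01  0.04  0.02] 24.6
sole 2758 [array([ 85.3, -25.3]), array([60.2, 57.8]), np.float64(89.9)] ymax 2.4 z [89.2 95.  96. ]
bar top z [151.  152.3] 4305
```

Request:
{"method": "drive_tool", "body": {
  "rows": [
    {"offset": [0,0,0.02],"rotation": [0,0,0],"claw": 0.15},
    {"offset": [0,0,0.04],"rotation": [0,0,0],"claw": 0.15},
    {"offset": [0,0,0.055],"rotation": [0,0,0],"claw": 0.15},
    {"offset": [0,0,0.068],"rotation": [0,0,0],"claw": 0.15},
    {"offset": [0,0,0.078],"rotation": [0,0,0],"claw": 0.15},
    {"offset": [0,0,0.083],"rotation": [0,0,0],"claw": 0.15},
    {"offset": [0,0,0.083],"rotation": [0,0,0],"claw": 0.15},
    {"offset": [0,0,0.083],"rotation": [0,0,0],"claw": 0.15}
  ]
}}

```text
clock: 25.32
tcp_pos: [0.6667, -0.0523, 0.11]
orientation: [2.002, 2.419, 0.001]
contact_force: [-2.8, -0.3, 8.7]
grip_width: 0.0232
gripper_force: 73.3
```

```bash
python3 st.py -40
```

```text
tcp plate [ 80.8 -39.9] z 110.0 F [-2.8 -0.3  8.7] M [-0.1  0.6 -0. ] 25.3
sole 3189 [array([ 85.9, -25.5]), array([61. , 57.7]), np.float64(90.0)] ymax 3.2 z [88.  90.8 91.8]
bar top z [140.  141.3] 4309
```

Request:
{"method": "drive_tool", "body": {
  "rows": [
    {"offset": [0,-0.01,0],"rotation": [0,0,0],"claw": 0.15},
    {"offset": [0,-0.03,0.002],"rotation": [0,0,0],"claw": 0.15},
    {"offset": [0,-0.055,0.005],"rotation": [0,0,0],"claw": 0.15},
    {"offset": [0,-0.08,0.005],"rotation": [0,0,0],"claw": 0.15},
    {"offset": [0,-0.105,0.005],"rotation": [0,0,0],"claw": 0.15},
    {"offset": [0,-0.13,0.005],"rotation": [0,0,0],"claw": 0.15},
    {"offset": [0,-0.155,0.005],"rotation": [0,0,0],"claw": 0.15},
    {"offset": [0,-0.18,0.005],"rotation": [0,0,0],"claw": 0.15},
    {"offset": [0,-0.205,0.005],"rotation": [0,0,0],"claw": 0.15},
    {"offset": [0,-0.23,0.005],"rotation": [0,0,0],"claw": 0.15}
  ]
}}

```text
clock: 26.2
tcp_pos: [0.6372, -0.0576, 0.1112]
orientation: [1.998, 2.415, 0.013]
contact_force: [6.6, 1.6, 7.2]
grip_width: 0.0227
gripper_force: 73.3
```

```bash
python3 st.py -40
```

```text
tcp plate [ 50.8 -39.5] z 111.2 F [6.6 1.6 7.2] M [ 0.3  -1.49  0.01] 26.2
sole 2273 [array([ 51.5, -25.8]), array([42.4, 48.2]), np.float64(89.5)] ymax -4.8 z [90.  91.2 92. ]
bar top z [141.2 142.4] 4367
```

Request:
{"method": "drive_tool", "body": {
  "rows": [
    {"offset": [0,-0.025,0.006],"rotation": [0,0,0],"claw": 0.15},
    {"offset": [0,-0.05,0.009],"rotation": [0,0,0],"claw": 0.15},
    {"offset": [0,-0.075,0.009],"rotation": [0,0,0],"claw": 0.15},
    {"offset": [0,-0.1,0.009],"rotation": [0,0,0],"claw": 0.15},
    {"offset": [0,-0.125,0.009],"rotation": [0,0,0],"claw": 0.15},
    {"offset": [0,-0.15,0.009],"rotation": [0,0,0],"claw": 0.15},
    {"offset": [0,-0.175,0.009],"rotation": [0,0,0],"claw": 0.15},
    {"offset": [0,-0.2,0.009],"rotation": [0,0,0],"claw": 0.15},
    {"offset": [0,-0.225,0.009],"rotation": [0,0,0],"claw": 0.15},
    {"offset": [0,-0.25,0.009],"rotation": [0,0,0],"claw": 0.15},
    {"offset": [0,-0.275,0.009],"rotation": [0,0,0],"claw": 0.15},
    {"offset": [0,-0.3,0.009],"rotation": [0,0,0],"claw": 0.15}
  ]
}}

```text
clock: 27.25
tcp_pos: [0.5936, -0.0659, 0.11]
orientation: [1.997, 2.414, 0.014]
contact_force: [7.8, 1.5, 8.2]
grip_width: 0.023
gripper_force: 73.3
```

```bash
python3 st.py -40
```

```text
tcp plate [  6.5 -39.5] z 110.0 F [7.8 1.5 8.2] M [ 0.35 -1.67  0.02] 27.2
sole 2271 [array([  7.2, -25.7]), array([42.4, 48. ]), np.float64(89.8)] ymax -4.7 z [90.  91.2 92. ]
bar top z [140.  141.3] 4371
```

Request:
{"method": "drive_tool", "body": {
  "rows": [
    {"offset": [0,-0.025,0],"rotation": [0,0,0],"claw": 0.15},
    {"offset": [0,-0.05,0],"rotation": [0,0,0],"claw": 0.15},
    {"offset": [0,-0.075,0],"rotation": [0,0,0],"claw": 0.15},
    {"offset": [0,-0.1,0],"rotation": [0,0,0],"claw": 0.15},
    {"offset": [0,-0.125,0],"rotation": [0,0,0],"claw": 0.15},
    {"offset": [0,-0.15,0],"rotation": [0,0,0],"claw": 0.15},
    {"offset": [0,-0.175,0],"rotation": [0,0,0],"claw": 0.15},
    {"offset": [0,-0.2,0],"rotation": [0,0,0],"claw": 0.15},
    {"offset": [0,-0.225,0],"rotation": [0,0,0],"claw": 0.15},
    {"offset": [0,-0.25,0],"rotation": [0,0,0],"claw": 0.15},
    {"offset": [0,-0.275,0],"rotation": [0,0,0],"claw": 0.15},
    {"offset": [0,-0.3,0],"rotation": [0,0,0],"claw": 0.15},
    {"offset": [0,-0.325,0],"rotation": [0,0,0],"claw": 0.15},
    {"offset": [0,-0.35,0],"rotation": [0,0,0],"claw": 0.15},
    {"offset": [0,-0.375,0],"rotation": [0,0,0],"claw": 0.15},
    {"offset": [0,-0.4,0],"rotation": [0,0,0],"claw": 0.15},
    {"offset": [0,-0.425,0],"rotation": [0,0,0],"claw": 0.15},
    {"offset": [0,-0.45,0],"rotation": [0,0,0],"claw": 0.15},
    {"offset": [0,-0.475,0],"rotation": [0,0,0],"claw": 0.15},
    {"offset": [0,-0.485,0],"rotation": [0,0,0],"claw": 0.15}
  ]
}}

```text
clock: 28.97
tcp_pos: [0.5221, -0.0798, 0.1096]
orientation: [1.997, 2.414, 0.013]
contact_force: [6.6, 1.2, 8.1]
grip_width: 0.0232
gripper_force: 73.4
```

```bash
python3 st.py -40
```

```text
tcp plate [-66.4 -39.5] z 109.6 F [6.6 1.2 8.1] M [ 0.33 -1.75  0.1 ] 29.0
sole 2241 [array([-65.7, -25.3]), array([41.5, 48.1]), np.float64(89.9)] ymax -4.8 z [90.  91.2 92. ]
bar top z [139.7 140.9] 4354
```

Request:
{"method": "drive_tool", "body": {
  "rows": [
    {"offset": [0,0,-0.08],"rotation": [0,0,0],"claw": 0.15},
    {"offset": [0,0,-0.2],"rotation": [0,0,0],"claw": 0.15},
    {"offset": [0.03,0,-0.32],"rotation": [0,0,0],"claw": 0.15},
    {"offset": [0.1,0.02,-0.4],"rotation": [0,0,0],"claw": 0.15},
    {"offset": [0.22,0.05,-0.4],"rotation": [0,0,0.01],"claw": 0.15},
    {"offset": [0.38,0.08,-0.4],"rotation": [0,0,0.02],"claw": 0.15},
    {"offset": [0.54,0.11,-0.4],"rotation": [0,0,0.03],"claw": 0.15},
    {"offset": [0.7,0.15,-0.4],"rotation": [0,0,0.04],"claw": 0.15},
    {"offset": [0.86,0.18,-0.4],"rotation": [0,0,0.05],"claw": 0.15},
    {"offset": [1,0.21,-0.4],"rotation": [0,0,0.06],"claw": 0.15}
  ]
}}

```text
clock: 29.85
tcp_pos: [0.5188, 0.0751, 0.1665]
orientation: [-2.144, -2.296, -0.001]
contact_force: [0.8, -0.4, -2.8]
grip_width: 0.0228
gripper_force: 72.3
```

```bash
python3 go.py 525 226 168 84.7
```

```text
t 29.85 tcp [518.8  75.1 166.5] yaw 93.92 F [ 0.8 -0.4 -2.8] w 22.8 gf 72.3
offset [ 1.0009  0.1098 -0.0096] rot [-0.     -0.0003  0.0805] q [ 0.32  0.4  -0.72  1.94  0.32  0.92 -0.49]
```

Request:
{"method": "drive_tool", "body": {
  "rows": [
    {"offset": [0.16,0.02,0],"rotation": [0,0,0.015],"claw": 0.15},
    {"offset": [0.32,0.04,0],"rotation": [0,0,0.03],"claw": 0.15},
    {"offset": [0.48,0.06,0],"rotation": [0,0,0.045],"claw": 0.15},
    {"offset": [0.64,0.08,0],"rotation": [0,0,0.06],"claw": 0.15},
    {"offset": [0.78,0.09,0],"rotation": [0,0,0.075],"claw": 0.15},
    {"offset": [0.88,0.1,0],"rotation": [0,0,0.08],"claw": 0.15},
    {"offset": [0.95,0.11,0],"rotation": [0,0,0.08],"claw": 0.15},
    {"offset": [0.98,0.11,0],"rotation": [0,0,0.08],"claw": 0.15},
    {"offset": [0.98,0.11,0],"rotation": [0,0,0.08],"claw": 0.15},
    {"offset": [0.98,0.11,0],"rotation": [0,0,0.08],"claw": 0.15}
  ]
}}

```text
clock: 30.68
tcp_pos: [0.5258, 0.2194, 0.1662]
orientation: [2.321, 2.116, -0.002]
contact_force: [0.3, 0.4, -3.6]
grip_width: 0.023
gripper_force: 72.2
```

```bash
python3 go.py 525 226 97 84.7; python3 chk.py wrist 525,226,80,136,146; python3 - <<'E'
from h import *
save('wrist','w5')
E
```

```text
t 30.68 tcp [525.8 219.4 166.2] yaw 84.71 F [ 0.3  0.4 -3.6] w 23.0 gf 72.2
offset [ 0.0437 -0.0091  0.4613] rot [-0.0002  0.0005  0.0001] q [ 0.03  0.46 -0.69  1.84  0.35  0.97 -0.91]
525,226,80,136,146 2140 [527.5 232.2] [44.1 48.2] 85.0 z [138.8 140.4 141.5]
```

View pics/w5.png

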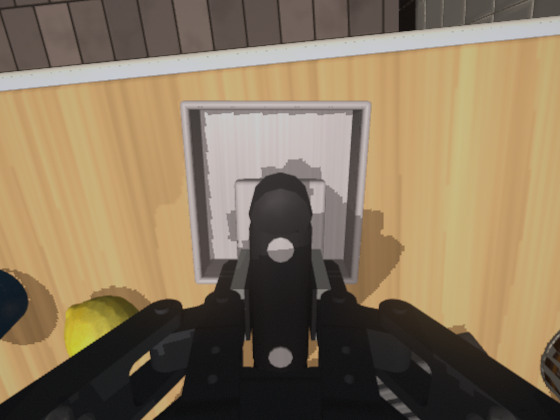

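The wrist view shows the scraper hanging over the tray, lined up with it, its sole at (280,215) inside the rim that spans (183–370, 102–282). Lowering it.

Request:
{"method": "drive_tool", "body": {
  "rows": [
    {"offset": [0.03,-0.01,0.08],"rotation": [0,0,0],"claw": 0.15},
    {"offset": [0.042,-0.01,0.2],"rotation": [0,0,0],"claw": 0.15},
    {"offset": [0.042,-0.01,0.31],"rotation": [0,0,0],"claw": 0.15},
    {"offset": [0.042,-0.01,0.39],"rotation": [0,0,0],"claw": 0.15},
    {"offset": [0.042,-0.01,0.43],"rotation": [0,0,0],"claw": 0.15},
    {"offset": [0.042,-0.01,0.455],"rotation": [0,0,0],"claw": 0.15},
    {"offset": [0.042,-0.01,0.468],"rotation": [0,0,0],"claw": 0.15},
    {"offset": [0.042,-0.01,0.475],"rotation": [0,0,0],"claw": 0.15},
    {"offset": [0.042,-0.01,0.475],"rotation": [0,0,0],"claw": 0.15},
    {"offset": [0.042,-0.01,0.475],"rotation": [0,0,0],"claw": 0.15}
  ]
}}

```text
clock: 31.62
tcp_pos: [0.5255, 0.227, 0.0959]
orientation: [2.321, 2.117, 0.003]
contact_force: [0.1, -0.4, -2.4]
grip_width: 0.0228
gripper_force: 72.5
```

```bash
python3 go.py 525 226 97 84.7
```

```text
t 31.62 tcp [525.5 227.   95.9] yaw 84.73 F [ 0.1 -0.4 -2.4] w 22.8 gf 72.5
offset [-0.007  -0.0029 -0.0073] rot [ 0.0007 -0.0004  0.0002] q [-0.03  0.56 -0.64  1.89  0.44  0.84 -0.98]
```

Force is still close to the hanging weight, so the scraper is just short of the floor. Lowering 1.2 mm more, then releasing and rising.

Request:
{"method": "drive_tool", "body": {
  "rows": [
    {"offset": [0,0,0.004],"rotation": [0,0,0],"claw": 0.15},
    {"offset": [0,0,0.009],"rotation": [0,0,0],"claw": 0.15},
    {"offset": [0,0,0.009],"rotation": [0,0,0],"claw": 0.15},
    {"offset": [0,0,0.009],"rotation": [0,0,0],"claw": 0.15}
  ]
}}

```text
clock: 31.95
tcp_pos: [0.5255, 0.2271, 0.0946]
orientation: [2.321, 2.117, 0.002]
contact_force: [-0.6, -0.1, 2.5]
grip_width: 0.0228
gripper_force: 73.2
```

Request:
{"method": "drive_tool", "body": {
  "rows": [
    {"offset": [0,0,0],"rotation": [0,0,0],"claw": 0.65},
    {"offset": [0,0,0],"rotation": [0,0,0],"claw": 0.65},
    {"offset": [0,0,0],"rotation": [0,0,0],"claw": 0.65},
    {"offset": [0,0,0],"rotation": [0,0,0],"claw": 0.65},
    {"offset": [0,0,-0.1],"rotation": [0,0,0],"claw": 0.65},
    {"offset": [0,0,-0.25],"rotation": [0,0,0],"claw": 0.65},
    {"offset": [0,0,-0.5],"rotation": [0,0,0],"claw": 0.65},
    {"offset": [0,0,-0.75],"rotation": [0,0,0],"claw": 0.65},
    {"offset": [0,0,-1],"rotation": [0,0,0],"claw": 0.65},
    {"offset": [0,0,-1],"rotation": [0,0,0],"claw": 0.65},
    {"offset": [0,0,-1],"rotation": [0,0,0],"claw": 0.65},
    {"offset": [0,0,-1],"rotation": [0,0,0],"claw": 0.65}
  ]
}}

```text
clock: 32.95
tcp_pos: [0.5248, 0.2263, 0.2434]
orientation: [2.321, 2.116, -0.001]
contact_force: [1.0, -0.1, -1.0]
grip_width: 0.0555
gripper_force: 0.0
```

```bash
python3 go.py 525 226 97 84.7;python3 chk.py wrist 525,226,60,118,135; python3 - <<'E'
from h import *
a=save('wrist','w6')['frame']; b=save('scene','scene6')['frame']
cv2.imwrite('pics/fin.png',cv2.resize(np.vstack([a,b]),None,fx=.71,fy=.71)[:,:,::-1])
E
```

```text
t 32.95 tcp [524.8 226.3 243.4] yaw 84.72 F [ 1.  -0.1 -1. ] w 55.5 gf 0.0
offset [-9.000e-04  1.900e-03  9.762e-01] rot [-0.0001  0.0003  0.0001] q [ 0.05  0.38 -0.73  1.76  0.28  1.11 -0.86]
525,226,60,118,135 3071 [526.2 226.2] [94.3 24. ] 84.7 z [121.7 125.8 127.3]
```

View pics/fin.png

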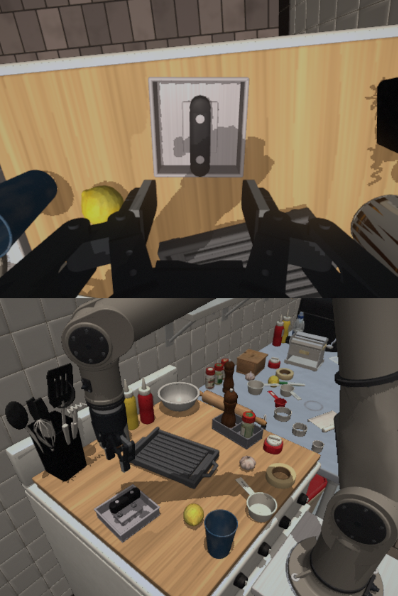

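The scraper stands free in the tray: bar at (200,135) in the wrist half of the picture, top at about z 126 mm as expected. In the scene half, the mill and jar stand in the caddy at (230,405) and (247,420), and nothing else has moved. Handing in.

```bash
python3 -c "from bench import hand_in; print(hand_in())"
```

```text
the job is handed in; nothing more can be done
None
```

The job is done and handed in at about 33 s: the mill and jar stand upright in the back and front bays, both halves are scraped left then right with the handle about 5–8 mm down (full travel 14), and the scraper stands free in the tray with nothing knocked over.

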